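# Load the filter cells to their marks and set the shutter

## Task

Swing the shutter lever on the dark light box fully home to its rest stop (lever on the first line, at the anticlockwise end of its scale). Leaving it there, take the nested piles of filter cells apart from the top and stand every cell upright and centred on a station of its own on the box, any free station, with its nose pointing right at that station's scribed line. When all the cells stand so, turn the lever to the long middle line of its scale, and leave the petri dish, eyepiece and lens blower where they are.

Things in the scene. Friction and masses are not known exactly. Their poses are not given: they have to be found in the camera images.
- cell_1: Round aluminium filter cell, at the start the bottom of the first pile. All cells are alike: body 48 mm across from 6 to 29.5 mm height, foot 37 mm across, in the top a recess 41 mm across, 5.5 mm deep for the foot of the next cell (24 mm a cell). A nose 8 mm wide juts out at 7 to 13 mm height, tip 34 mm from the axis. About 90 g. Origin: centre of the underside; z up, x toward the nose.
- cell_2: Round aluminium filter cell, at the start nested on cell_1. Just like cell_1, same frame. The piles stand left of a microscope, the light box right of it: base plate 22 mm high, x 0.48 to 0.72 m, y -0.18 to 0.20 m; eyepieces forward to x = 0.48 m at 0.34 to 0.40 m height, so the arm must pass in front of it close to its own base.
- cell_3: Round aluminium filter cell, at the start nested on cell_2, not always there. Just like cell_1, same frame.
- cell_4: Round aluminium filter cell, at the start the bottom of the other pile. Just like cell_1, same frame. Left of the piles, from y = 0.35 m, stands a printer 0.24 m high. Behind the light box, at x = 0.71, y = -0.46 m, stands a gas cylinder 0.18 m thick and 0.5 m high.
- cell_5: Round aluminium filter cell, at the start nested on cell_4, not always there. Just like cell_1, same frame.
- station_1 (a point): Centre of a station on the dark board, on the board's top (26 mm over the worktop): a white disc in a white scribed circle of 52 mm diameter. The board is a fixed flat light box, 190 x 263 mm and 26 mm high, with five stations 82 mm apart in two rows and a lever in the sixth place.
- mark_1 (a point): On the direction of the white scribed line that runs outward from the circle of station_1 (each station's line has its own direction): the point 34 mm from the station's centre, on the board's top, over which the nose tip of a cell there belongs. The line itself runs from 27 to 49 mm from the centre.
- station_2 (a point): Centre of another station, like station_1.
- mark_2 (a point): On the direction of the white scribed line that runs outward from the circle of station_2 (each station's line has its own direction): the point 34 mm from the station's centre, on the board's top, over which the nose tip of a cell there belongs. The line itself runs from 27 to 49 mm from the centre.
- station_3 (a point): Centre of another station, like station_1.
- mark_3 (a point): On the direction of the white scribed line that runs outward from the circle of station_3 (each station's line has its own direction): the point 34 mm from the station's centre, on the board's top, over which the nose tip of a cell there belongs. The line itself runs from 27 to 49 mm from the centre.
- station_4 (a point): Centre of another station, like station_1.
- mark_4 (a point): On the direction of the white scribed line that runs outward from the circle of station_4 (each station's line has its own direction): the point 34 mm from the station's centre, on the board's top, over which the nose tip of a cell there belongs. The line itself runs from 27 to 49 mm from the centre.
- station_5 (a point): Centre of another station, like station_1.
- mark_5 (a point): On the direction of the white scribed line that runs outward from the circle of station_5 (each station's line has its own direction): the point 34 mm from the station's centre, on the board's top, over which the nose tip of a cell there belongs. The line itself runs from 27 to 49 mm from the centre.
- shutter (a joint): Shutter lever turning flat over the board about an upright pivot; angle in rad. 0: rest stop, closed, pointing along the first short line of its scale; it grows clockwise seen from above to the other stop at 1.745 (100 degrees). Scale lines at 0, 25, 50, 75, 100 degrees; the middle one (0.873 rad) is long and thick. It stays where it is left (friction 0.04 N m).
- lever_pivot (a point): Axis of the shutter lever, at the height of the board's top.
- lever_knob (a point): Centre of the top of the upright black round knob at the end of the shutter lever, 48 mm from the pivot, 72 mm over the worktop; the knob is 14 mm thick and 32 mm high, from 40 to 72 mm over the worktop.
- petri_dish: Petri dish with lid, 60 mm across, 14 mm high; bystander. Origin: centre of the underside.
- eyepiece: Spare black eyepiece, 37 mm across, 44 mm high, standing; bystander. Origin: centre of the underside.
- blower: Rubber lens blower, 49 mm across, 98 mm high, standing; bystander. Origin: centre of the underside.

How it is judged:
By the outcome, as a careful person would: the job done as asked, in the order asked, and still so for the second after the job is handed in, with the robot touching nothing.
Of cell_3, cell_5 only 1 to 2 are there at a start; the rules pass over those that are not, and their reading is None.
At some moment in a run one of cell_1, cell_4 may be knocked a few centimetres aside while the robot is not near it.
Once in a run the grip may slacken for a moment while it holds something.
It also fails if it takes over 210 s, if anything falls off the work surface, if the arm or the gripper's body presses on something with over 40 N, if the wrist force passes 120 N, or if a joint passes its speed limit or range.

## Robot

A 6-joint arm with a two-finger parallel gripper is mounted at the origin on a cart in front of the work surface, level with it; the furniture and walls round the work are solid. World frame = base frame: x ahead of the robot, y to its left, z up, the work surface at z = 0. Lengths are in m, angles in rad, forces in N, time in s.
With the tool pointing down it reaches from about 0.3 to 0.85 m from the base axis. Payload 4.2 kg.
Tool frame: the origin (TCP) lies midway between the tips of the shut fingers; the grasp point (between the pads) lies 19 mm behind it; z points along the fingers, y is the direction in which the jaws open and shut (so a half turn about z gives the same grasp; the last joint's range is limited). The gripper opens to 91 mm and grips with 3 to 60 N. Pads are 32 mm wide; open, the fingers measure 118 mm over their backs; the gripper's body (76 mm by 178 mm) begins 60 mm behind the grasp point.
Start: joints at [-1.16, 0.32, 1.565, -0, 1.257, -0.02], TCP at [0.24, -0.522, 0.214] pointing down, gripper open.
Joint ranges: [-3.11, 3.11], [-0.84, 2.01], [0.21, 2.61], [-1.34, 4.49], [0.05, 2.63], [-2.56, 2.56]. Speed limits (rad/s): [2.57, 2.57, 3.14, 3.14, 3.14, 3.14].

## Interface

Orientations are given as a unit quaternion [w, x, y, z].
In Python, from station import sensors, cams, ticket gives the robot as it stands.
- The arm moves only by the tool arm_command, never from a script. Its argument "steps" is a list that holds one entry, the list of rows, each a list of 6 numbers: the shift along the tool's x, y, z in m, then the turn, a rotation vector about the tool's x, y, z in degrees. In form: [[[dx, dy, dz, ax, ay, az], ...]]. A call has 1 to 8 rows; each row shifts and turns the pose as measured when the row begins, along the tool's axes as they then stand; what a row does not reach is not made up. A row lasts 1/10 s, in which the tool goes at most 50 mm and 8.59 degrees, less where a joint would pass 70% of its speed; a pose out of reach is approached as far as the arm can. A call with a gripper value outside its range is refused whole. "jaw" is the opening, from 0 (shut) to 1 (fully open), set as the call begins (left out, the last holds). The fingers move at their own pace and stop on an object; "squeeze" is the grip in N (left out, the last holds). Time passes only in rows, so rows that do not move let the fingers close. It gives the time, the measured TCP pose, the force and the opening at its end, in the units of the state.
- sensors.get_state(): the state, without advancing time (a new reading comes with each control period).
- cams.snapshot(name): name is "scene" or "top" or "wrist"; returns a dict with "image" (384x512x3 uint8, blue, green, red), "intrinsics" (3x3 intrinsics, pixels), "T" (4x4, takes a point from camera to world coordinates); the wrist camera has in their place "hand_eye" (4x4, takes a point from camera to tool coordinates, whose origin is the TCP and whose axes are the flange's). Camera axes: x right, y up, looking along -z (the intrinsics and any distortion apply to the point x, -y, -z); pixel columns grow to the right and rows downward; lengths in m; the calibration is good to about 2 mm. A picture is of the moment at which its call begins: read the wrist's pose just before it. There is no depth.
- ticket.hand_in(): hands the job in, once; it reports no verdict.
The state is a dict: "clock": time; "qpos": joint angles; "qd": joint speeds; "joint_efforts": joint torques, N m; "tool_pos": TCP position; "eef_rot": TCP orientation; "force": force on the tool from outside, world axes, zero at the start; "moment": the same for the moment, N m; "width": finger opening in m.
Only numpy, scipy, OpenCV 4.12 (cv2) and the standard library are available. Lean on these libraries where they do the work, as an engineer would, in place of code of your own. Each camera call takes 0.05 s, during which the arm holds its last target. There are 200 camera calls.

## Working session

There is one attempt and no reset: what is moved stays moved. The work goes in short steps, Python scripts to look and compute and a tool call to move; the robot and the scene stay as the last step left them, time stands still between calls to the robot, and variables do not carry over. Pictures are saved under pics/ and viewed, about 12 in all and at most 16, crops included, and the job is handed in when it is done.

Besides the shell and the picture viewer there is one more tool, called after "Request:" as name([rows], argument=value, ...), one row to a line, values as JSON. arm_command: Moves the arm, as the interface text tells. Its arguments: {"type":"object","properties":{"steps":{"type":"array"},"jaw":{"type":"number"},"squeeze":{"type":"number"}},"required":["steps"]}

```bash
ls; mkdir -p pics; python3 - <<'E'
from station import sensors,cams
import cv2,numpy as np
print(sensors.get_state())
for n in("scene","top"):
    s=cams.snapshot(n);cv2.imwrite(f"pics/{n}0.png",s["image"]);print(n,s["intrinsics"],s["T"],[k for k in s])
s=cams.snapshot("wrist");cv2.imwrite("pics/wrist0.png",s["image"]);print(s["intrinsics"],s["hand_eye"],s.keys())
a=cv2.imread("pics/top0.png");cv2.imwrite("pics/top0b.png",cv2.resize(a,(800,600),interpolation=cv2.INTER_CUBIC))
E
```

```text
pics
{'clock': 0.0, 'qpos': array([-1.16000530e+00,  3.20288316e-01,  1.56567552e+00, -1.79735410e-05,
        1.25738373e+00, -2.00094773e-02]), 'qd': array([-9.36108179e-04, -3.10431693e-04,  1.38521979e-03,  2.71972389e-05,
       -1.54380058e-04, -2.97050734e-04]), 'joint_efforts': array([ 2.70632270e-03, -4.12458229e+01, -2.31975102e+01,  7.30840769e-02,
        4.59810079e-02, -1.65199658e-04]), 'tool_pos': array([ 0.23990882, -0.52200677,  0.2131237 ]), 'eef_rot': array([-8.59102712e-04,  9.76889953e-01,  2.13741082e-01, -1.78742394e-04]), 'force': array([-1.18964111, -0.50696658,  0.05638529]), 'moment': array([-0.01667823,  0.01503294,  0.0273781 ]), 'width': 0.09128484572153113}
scene [[446.07574806   0.         254.13579778]
 [  0.         446.07574806 189.55827055]
 [  0.           0.           1.        ]] [[-0.66779392  0.53624733 -0.51622676 -0.18052261]
 [-0.74433893 -0.48415777  0.45994653  0.54415001]
 [-0.0032901   0.69139718  0.72246738  1.09316781]
 [ 0.          0.          0.          1.        ]] ['image', 'intrinsics', 'T']
top [[388.70059845   0.         256.60837405]
 [  0.         388.70059845 184.93187969]
 [  0.           0.           1.        ]] [[-0.02176579  0.9987507  -0.04498102  0.48653865]
 [-0.99972283 -0.02214669 -0.00798703 -0.09680832]
 [-0.00897324  0.0447947   0.99895591  1.28593642]
 [ 0.          0.          0.          1.        ]] ['image', 'intrinsics', 'T']
[[284.88334535   0.         252.30454081]
 [  0.         284.88334535 190.51570706]
 [  0.           0.           1.        ]] [[ 3.81651917e-04  9.61427837e-01  2.75057027e-01  7.67493719e-02]
 [ 9.99999114e-01 -7.17645090e-04  1.12090352e-03  4.20664740e-05]
 [ 1.27506117e-03  2.75056355e-01 -9.61427260e-01 -1.69821124e-01]
 [ 0.00000000e+00  0.00000000e+00  0.00000000e+00  1.00000000e+00]] dict_keys(['image', 'intrinsics', 'hand_eye'])
```

View pics/top0b.png

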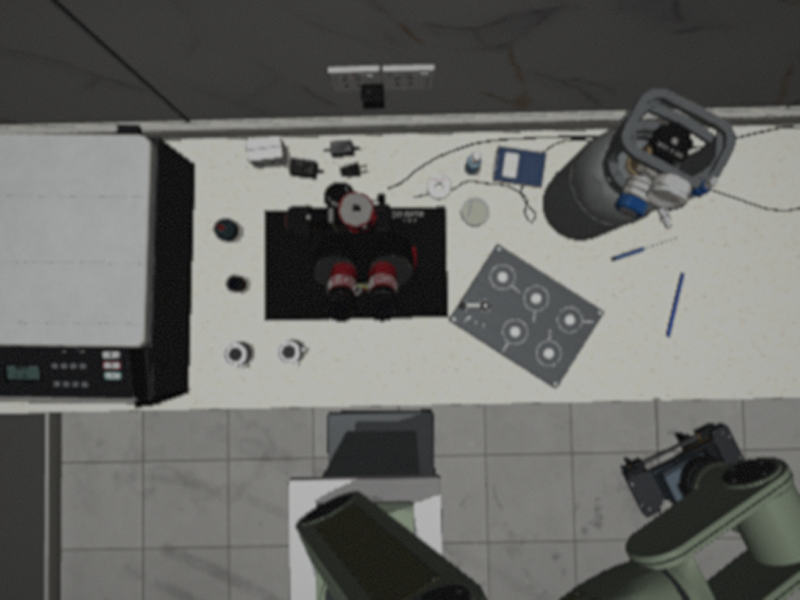

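View pics/scene0.png

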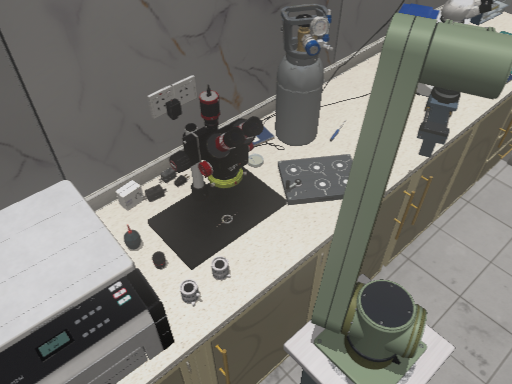

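```bash
cat > h.py <<'E'
import numpy as np,cv2
from scipy.spatial.transform import Rotation as R
from station import sensors,cams,ticket
def pose():
    s=sensors.get_state();q=s["eef_rot"];T=np.eye(4)
    T[:3,:3]=R.from_quat([q[1],q[2],q[3],q[0]]).as_matrix();T[:3,3]=s["tool_pos"];return T
def snap(n,f=None):
    P=pose();s=cams.snapshot(n);T=s["T"] if "T" in s else P@s["hand_eye"]
    if f:cv2.imwrite("pics/%s.png"%f,s["image"])
    return s["image"],s["intrinsics"],T
def ray(K,T,uv):
    uv=np.atleast_2d(np.asarray(uv,float));d=np.c_[(uv[:,0]-K[0,2])/K[0,0],-(uv[:,1]-K[1,2])/K[1,1],-np.ones(len(uv))]
    return T[:3,3],d@T[:3,:3].T
def onplane(K,T,uv,z):
    o,d=ray(K,T,uv);return o+d*((z-o[2])/d[:,2])[:,None]
def proj(K,T,p):
    c=(np.atleast_2d(p)-T[:3,3])@T[:3,:3];return np.c_[K[0,0]*c[:,0]/-c[:,2]+K[0,2],K[1,1]*-c[:,1]/-c[:,2]+K[1,2]]
def yaw(T=None):
    T=pose() if T is None else T;return np.degrees(np.arctan2(T[1,0],T[0,0]))
def go(p,yw=None,T=None):
    """print tool-axis shift (mm) and turn (deg) from the present pose to p, tool straight down, heading yw"""
    T=pose() if T is None else T;yw=yaw(T) if yw is None else yw
    G=R.from_euler('z',yw,degrees=True).as_matrix()@np.diag([1,-1,-1.])
    d=T[:3,:3].T@(np.array(p)-T[:3,3]);r=R.from_matrix(T[:3,:3].T@G).as_rotvec(degrees=True)
    print("shift mm",np.round(d*1000,1),"turn",np.round(r,1),"yaw now %.1f"%yaw(T),"q6 %.2f"%sensors.get_state()["qpos"][5])
E
python3 - <<'E'
from h import *
s=cams.snapshot("top")
pts=np.array([(502,276),(536,298),(569,320),(462,305),(486,305),(515,331),(548,353),(237,353),(291,350),(475,211)])/1.5625
print(np.round(onplane(s["intrinsics"],s["T"],pts,0.03),3))
go([0.40,-0.24,0.25],0)
E
```

```text
[[ 0.565 -0.296  0.03 ]
 [ 0.518 -0.365  0.03 ]
 [ 0.471 -0.432  0.03 ]
 [ 0.507 -0.212  0.03 ]
 [ 0.506 -0.262  0.03 ]
 [ 0.451 -0.32   0.03 ]
 [ 0.405 -0.386  0.03 ]
 [ 0.418  0.255  0.03 ]
 [ 0.422  0.143  0.03 ]
 [ 0.702 -0.244  0.03 ]]
shift mm [ 263.2 -189.6  -36.4] turn [-0.1  0.  24.7] yaw now 24.7 q6 -0.02
```

Request:
arm_command([
  [[0.047,-0.015,-0.005,0,0,0],[0.047,-0.015,-0.005,0,0,0],[0.047,-0.015,-0.005,0,0,0],[0.047,-0.015,-0.005,0,0,0],[0.047,-0.015,-0.005,0,0,0],[0.047,-0.015,0,0,0,0],[0,0,0,0,0,0]],
])

```text
clock: 0.9
tool_pos: [0.4634, -0.3195, 0.2369]
eef_rot: [-0.001, 0.978, 0.211, -0.0]
force: [1.0, -0.1, -0.3]
width: 0.0913
```

Request:
arm_command([
  [[0,0,0,0,0,8.2],[0,0,0,0,0,8.2],[0,0,0,0,0,8.2],[0,0,0,0,0,0],[0,0,0,0,0,0]],
])

```text
clock: 1.4
tool_pos: [0.4626, -0.3189, 0.2356]
eef_rot: [-0.001, 1.0, -0.007, -0.002]
force: [1.0, -0.0, -0.2]
width: 0.0911
```

```bash
python3 - <<'E'
from h import *
im,K,T=snap("wrist","w1");print(pose(),T)
cv2.imwrite("pics/w1b.png",cv2.resize(im,(800,600),interpolation=cv2.INTER_CUBIC))
E
```

```text
[[ 0.99988904 -0.01420238 -0.00449556  0.46258766]
 [-0.01418974 -0.99989531  0.00283043 -0.31892424]
 [-0.00453529 -0.00276632 -0.99998589  0.23560317]
 [ 0.          0.          0.          1.        ]] [[-0.0134236   0.95997658  0.27975844  0.54022693]
 [-0.99990257 -0.01181638 -0.00743085 -0.32090683]
 [-0.00382771 -0.27983093  0.96004167  0.40507733]
 [ 0.          0.          0.          1.        ]]
```

View pics/w1b.png

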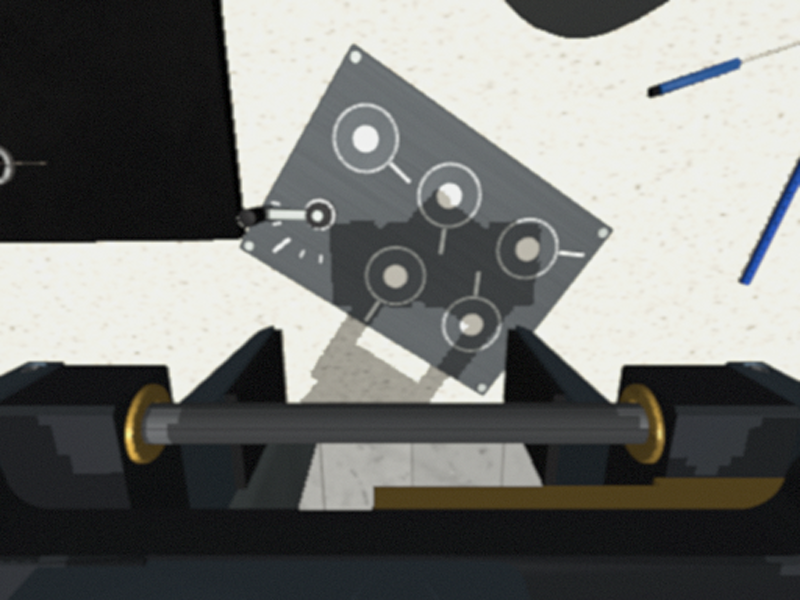

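```bash
cat > board.py <<'E'
from h import *
im,K,T=snap("wrist","w2")
k=4;g=cv2.cvtColor(cv2.resize(im,None,fx=k,fy=k,interpolation=cv2.INTER_CUBIC),cv2.COLOR_BGR2GRAY)
b=cv2.adaptiveThreshold(g,255,cv2.ADAPTIVE_THRESH_MEAN_C,cv2.THRESH_BINARY,101,-22)
poly=np.array([(354,42),(614,232),(484,394),(241,245)],float)/1.5625*k
m=np.zeros_like(g);cv2.fillConvexPoly(m,poly.astype(int),255);b&=m
n,l,st,c=cv2.connectedComponentsWithStats(b)
for i in range(1,n):
    if st[i,4]<80:continue
    uv=np.argwhere(l==i)[:,::-1]; p=onplane(K,T,(uv+.5)/k-.5,.026)[:,:2];ce=p.mean(0)
    w,v=np.linalg.eigh(np.cov((p-ce).T));print(i,st[i,4],np.round(c[i]/k*1.5625),"c",np.round(ce*1000,1),"sd",np.round(np.sqrt(w)*1000,1),"dir %.1f"%(np.degrees(np.arctan2(v[1,1],v[0,1]))))
E
python3 board.py
```

```text
2 520 [355.  57.] c [ 622.5 -290.4] sd [1.8 1.9] dir 155.1
4 84 [379.  60.] c [ 620.3 -308.2] sd [0.1 4.9] dir 55.8
19 6560 [371. 143.] c [ 560.  -300.3] sd [16.6 21.7] dir 45.6
20 3586 [365. 139.] c [ 563.5 -296.2] sd [5.1 5.2] dir 113.4
21 5837 [449. 200.] c [ 514.4 -363.9] sd [17.2 21.7] dir 172.8
22 3173 [450. 195.] c [ 518.1 -364.8] sd [5.  5.2] dir -140.6
23 1687 [324. 212.] c [ 505.8 -259.8] sd [6.2 9.3] dir -157.6
24 184 [275. 203.] c [ 513.7 -219.4] sd [0.8 1.8] dir 75.2
25 2230 [287. 215.] c [ 504.2 -228.4] sd [2.2 8.9] dir 88.3
26 661 [317. 216.] c [ 502.9 -253.7] sd [2.4 2.4] dir 158.8
27 3630 [550. 243.] c [ 476.9 -451. ] sd [ 9.7 19.1] dir -141.1
28 244 [277. 224.] c [ 496.8 -218.9] sd [1.  2.2] dir 102.6
32 1437 [506. 261.] c [ 462.3 -414.9] sd [ 5.  14.7] dir -148.3
33 222 [602. 233.] c [ 485.3 -495. ] sd [1.3 1.5] dir 162.4
34 832 [281. 245.] c [ 478.7 -221.4] sd [1.4 5.3] dir 125.9
35 2782 [527. 249.] c [ 472.3 -432.1] sd [5. 5.] dir -144.6
36 425 [249. 245.] c [ 478.7 -193.6] sd [1.9 2. ] dir 130.8
38 3394 [392. 273.] c [ 452.5 -315.5] sd [16.3 21. ] dir 133.0
40 275 [302. 254.] c [ 470.8 -238.5] sd [1.2 2.2] dir 149.1
41 351 [321. 259.] c [ 466.  -254.3] sd [1.3 2.4] dir 175.2
46 2797 [395. 276.] c [ 449.8 -318.6] sd [5.1 5.2] dir 123.2
49 4662 [491. 324.] c [ 403.5 -404.1] sd [ 6.7 27.8] dir -159.1
61 104 [395. 304.] c [ 424.7 -318.2] sd [0.4 2.8] dir 89.3
63 1224 [446. 328.] c [ 401.  -363.7] sd [ 2.2 10.2] dir -170.7
64 2550 [471. 324.] c [ 404.2 -386.5] sd [5.  5.4] dir 105.3
66 314 [510. 323.] c [ 405.3 -421.5] sd [1.8 2.8] dir 61.2
75 210 [482. 388.] c [ 340.9 -398.7] sd [1.6 1.6] dir 176.3
```

```bash
python3 - <<'E'
from h import *
im,K,T=snap("wrist","w3")
print(onplane(K,T,[(245/1.5625,217/1.5625)],.072), proj(K,T,[[.5052,-.2085,.072],[.5052,-.2085,.04]])*1.5625)
c=im[100:180,130:230];cv2.imwrite("pics/w3c.png",cv2.resize(c,(800,640),interpolation=cv2.INTER_CUBIC)[:600])
go([.504,-.208,.12],0)
E
```

```text
[[ 0.50702698 -0.20854028  0.072     ]] [[245.21177286 219.48761771]
 [258.03629894 215.10873544]]
shift mm [  40.  -111.1  115.9] turn [-0.2  0.2 -0.9] yaw now -0.9 q6 0.96
```

View pics/w3c.png

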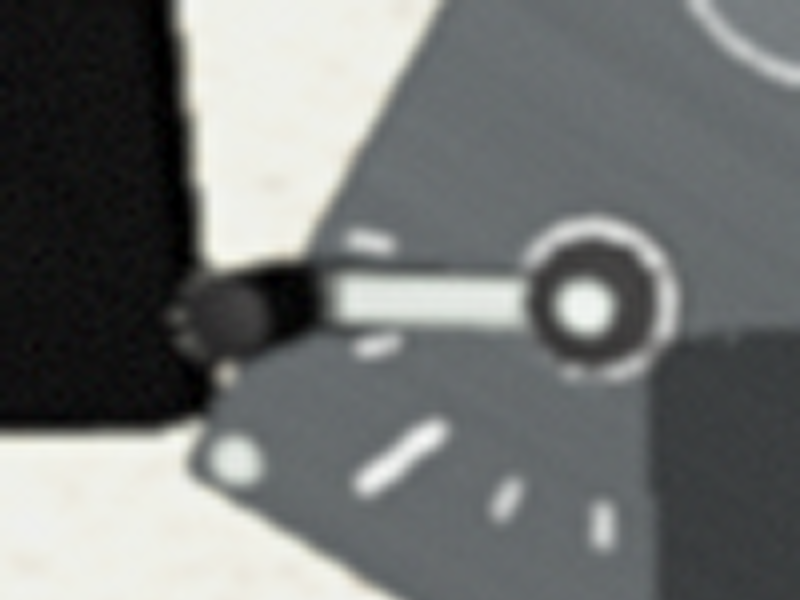

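Request:
arm_command([
  [[0.014,-0.037,0.035,0,0,0],[0.014,-0.037,0.035,0,0,0],[0.014,-0.036,0.035,0,0,-0.9],[0,0,0,0,0,0],[0,0,0,0,0,0]],
], jaw=0.45)

```text
clock: 2.05
tool_pos: [0.5071, -0.2126, 0.1323]
eef_rot: [0.001, 1.0, 0.002, 0.0]
force: [0.8, -0.2, -0.1]
width: 0.0543
```

```bash
python3 - <<'E'
from h import *
go([.505,-.209,.046],0)
im,K,T=snap("wrist","w4");print(proj(K,T,[[.505,-.2085,.072]]))
E
```

```text
shift mm [-2.2 -3.8 86.3] turn [ 0.1 -0.1  0.2] yaw now 0.2 q6 1.15
[[247.01022894 205.24041154]]
```

View pics/w4.png

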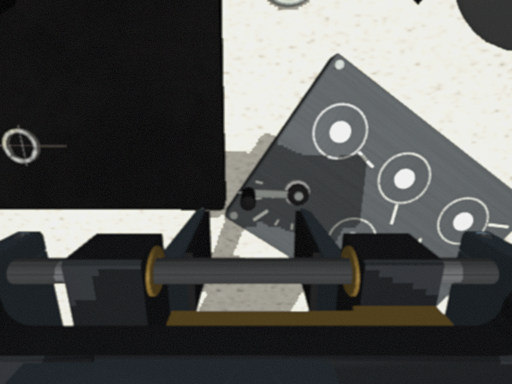

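Request:
arm_command([
  [[-0.001,-0.002,0.043,0,0,0],[-0.001,-0.002,0.043,0,0,0],[0,0,0,0,0,0],[0,0,0,0,0,0]],
])

```text
clock: 2.5
tool_pos: [0.5096, -0.2154, 0.0512]
eef_rot: [0.004, 1.0, -0.0, 0.007]
force: [1.0, -0.4, 0.8]
width: 0.041
```

Request:
arm_command([
  [[0,0,0,0,0,0],[0,0,0,0,0,0],[0,0,0,0,0,0],[0,0,0,0,0,0],[0,0,0,0,0,0],[0,0,0,0,0,0]],
], jaw=0.0, squeeze=6)

```text
clock: 3.1
tool_pos: [0.5086, -0.2087, 0.0552]
eef_rot: [-0.003, 1.0, -0.005, 0.007]
force: [1.0, -0.9, -10.0]
width: 0.0136
```

```bash
python3 - <<'E'
from h import *
s=sensors.get_state();print(s["force"],s["moment"],s["qd"],s["tool_pos"]);go([.505,-.2085,.05],0)
E
```

```text
[ 1.02045078 -0.88465854 -9.99045305] [-0.2408702  -0.06919268 -0.00769961] [ 0.00100166 -0.00353806  0.00138453 -0.00073628 -0.00186441 -0.0018847 ] [ 0.50857846 -0.20869048  0.05518148]
shift mm [-3.7 -0.1  5.1] turn [-0.3 -0.8 -0.5] yaw now -0.5 q6 1.15
```

Request:
arm_command([
  [[0,0,0,0,0,0],[0,0,0,0,0,0]],
])

```text
clock: 3.3
tool_pos: [0.5085, -0.2088, 0.0552]
eef_rot: [-0.003, 1.0, -0.005, 0.007]
force: [0.5, 0.4, -8.1]
width: 0.0135
```

Request:
arm_command([
  [[-0.0092,0.0006,0,0,0,0],[-0.0089,0.0024,0,0,0,0],[-0.0083,0.004,0,0,0,0],[-0.0073,0.0055,0,0,0,0],[0,0,0,0,0,0]],
])

```text
clock: 3.8
tool_pos: [0.4719, -0.2215, 0.0559]
eef_rot: [-0.003, 1.0, -0.005, 0.008]
force: [0.9, 0.3, -8.5]
width: 0.0133
```

```bash
python3 - <<'E'
from h import *
s=sensors.get_state();print(s["force"],s["moment"],s["tool_pos"],s["width"]);d=(s["tool_pos"][:2]-[.5041,-.2565])*1000;print(d,np.hypot(*d),np.degrees(np.arctan2(d[1],d[0])),yaw())
E
```

```text
[ 0.89350498  0.31957611 -8.49379742] [ 0.00619762 -0.09054892  0.05618919] [ 0.47193014 -0.22145502  0.05588904] 0.01325510565885287
[-32.16985579  35.04497844] 47.57152651686866 132.55065924630887 -0.5854384781180558
```

Request:
arm_command([
  [[-0.0059,0.0065,0,0,0,0],[-0.0046,0.0075,0,0,0,0],[-0.0032,0.0082,0,0,0,0],[-0.0015,0.008,0,0,0,0],[0,0,0,0,0,0]],
])

```text
clock: 4.3
tool_pos: [0.4517, -0.2534, 0.0558]
eef_rot: [-0.005, 1.0, -0.005, 0.005]
force: [-0.5, 2.2, -3.6]
width: 0.0135
```

Request:
arm_command([
  [[0,0.002,0,0,0,0],[0,0,0,0,0,0]],
])

```text
clock: 4.5
tool_pos: [0.4515, -0.2534, 0.0557]
eef_rot: [-0.008, 1.0, -0.007, 0.004]
force: [-1.5, 4.1, -1.1]
width: 0.0133
```

Request:
arm_command([
  [[0,0.002,0,0,0,0],[0,0.001,0,0,0,0]],
])

```text
clock: 4.7
tool_pos: [0.4515, -0.2534, 0.0557]
eef_rot: [-0.011, 1.0, -0.008, 0.004]
force: [-1.4, 5.5, -0.7]
width: 0.0137
```

Request:
arm_command([
  [[0,0,0,0,0,0],[0,0,0,0,0,0],[0,0,0,0,0,0],[0,0,-0.048,0,0,0],[0,0,-0.048,0,0,0],[0,0,-0.048,0,0,0],[0,0,-0.048,0,0,0]],
], jaw=0.4)

```text
clock: 5.4
tool_pos: [0.4515, -0.2603, 0.2505]
eef_rot: [-0.008, 1.0, -0.008, 0.004]
force: [0.5, -0.3, 0.0]
width: 0.0363
```

Request:
arm_command([
  [[-0.03,0,0,0,0,0],[-0.047,-0.018,0,0,0,0],[-0.047,-0.018,0,0,0,0],[0,0,0,0,0,0],[0,0,0,0,0,0]],
], jaw=0.7)

```text
clock: 5.9
tool_pos: [0.3312, -0.2278, 0.2597]
eef_rot: [0.003, 1.0, -0.008, 0.018]
force: [0.4, -0.4, -0.9]
width: 0.0637
```

```bash
python3 - <<'E'
from h import *
im,K,T=snap("wrist","w5")
u,v=proj(K,T,[[.475,-.256,.04]])[0].round().astype(int);print(u,v)
c=im[max(v-45,0):v+45,max(u-60,0):u+60];cv2.imwrite("pics/w5c.png",cv2.resize(c,None,fx=5,fy=5,interpolation=cv2.INTER_CUBIC))
go([.31,-.17,.25],0)
go([.33,.2,.25],0)
E
```

```text
272 60
shift mm [-22.2 -57.3   8.6] turn [ 0.2 -1.9 -0.9] yaw now -0.9 q6 0.94
shift mm [  -8.  -427.6    7.6] turn [ 0.2 -1.9 -0.9] yaw now -0.9 q6 0.94
```

View pics/w5c.png

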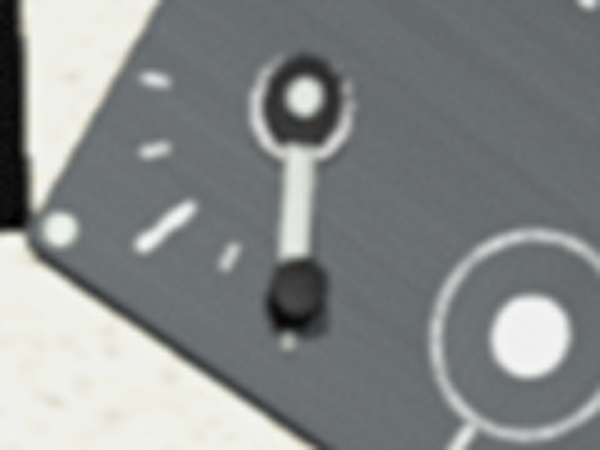

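Request:
arm_command([
  [[-0.02,-0.045,0.004,0,-1,-0.9],[0,-0.048,0,0,-0.9,0],[0,-0.048,0,0,0,0],[0,-0.048,0,0,0,0],[0,-0.048,0,0,0,0],[0,-0.048,0,0,0,0],[0,-0.048,0,0,0,0],[0,-0.048,0,0,0,0]],
], jaw=1.0)

```text
clock: 6.75
tool_pos: [0.3262, 0.1609, 0.255]
eef_rot: [0.004, 1.0, -0.006, 0.007]
force: [0.9, -0.4, 0.8]
width: 0.0913
```

Request:
arm_command([
  [[0.01,-0.045,0,0,0,0],[0,0,0,0,0,0],[0,0,0,0,0,0]],
])

```text
clock: 7.05
tool_pos: [0.3398, 0.2162, 0.2546]
eef_rot: [0.003, 1.0, 0.0, 0.008]
force: [0.5, 0.1, 0.5]
width: 0.0913
```

```bash
python3 - <<'E'
from h import *
im,K,T=snap("wrist","w6");go([.33,.2,.25],0)
cv2.imwrite("pics/w6b.png",cv2.resize(im,(800,600),interpolation=cv2.INTER_CUBIC))
E
```

```text
shift mm [-10.2  16.1   4.6] turn [ 0.3 -1.  -0. ] yaw now -0.0 q6 2.12
```

View pics/w6b.png

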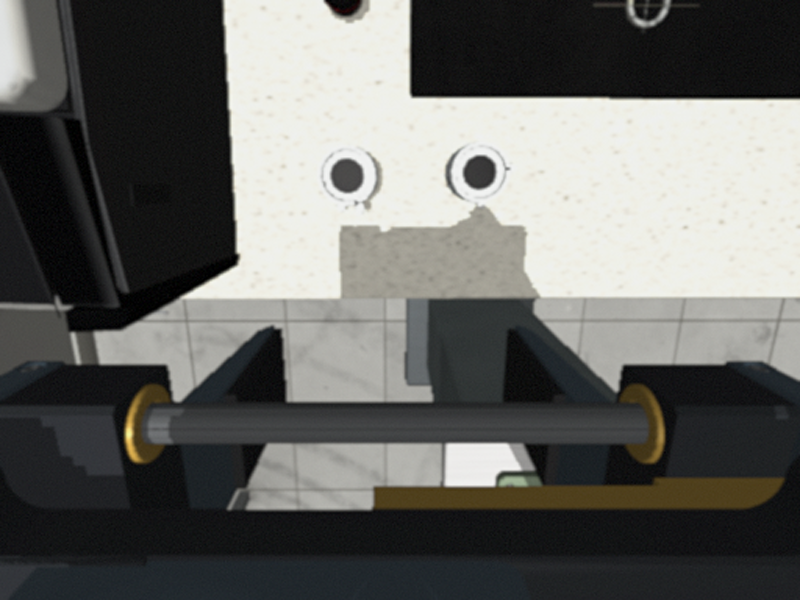

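Request:
arm_command([
  [[0,0.005,0.045,0,-1,0],[0,0,0.045,0,0,0],[0,0,0,0,0,0],[0,0,0,0,0,0]],
])

```text
clock: 7.5
tool_pos: [0.3449, 0.2084, 0.1652]
eef_rot: [0.001, 1.0, -0.004, 0.003]
force: [-0.4, -0.1, 0.7]
width: 0.0913
```

```bash
cat > pile.py <<'E'
from h import *
def ring(im,K,T,g,z):
    """fit ellipse to the outer edge of the bright ring round guess g (world xy at height z)"""
    u,v=proj(K,T,[[g[0],g[1],z]])[0];return u,v
E
python3 - <<'E'
from h import *
im,K,T=snap("wrist","w7")
cs=[]
for p in([.425,.26,.06],[.425,.145,.06]):
    u,v=proj(K,T,[p])[0].astype(int);print(u,v);cs.append(cv2.resize(im[max(v-45,0):v+45,u-45:u+45],(400,400),interpolation=cv2.INTER_CUBIC))
cv2.imwrite("pics/w7c.png",np.hstack([c for c in cs]))
E
```

```text
195 106
319 105
```

View pics/w7c.png

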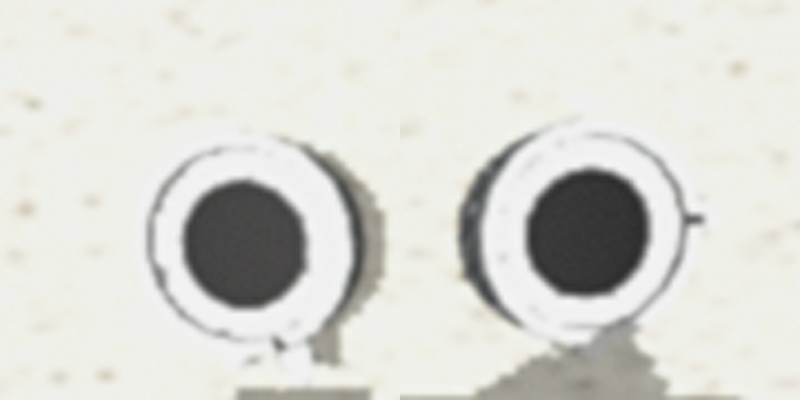

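```bash
python3 - <<'E'
from h import *
im=cv2.imread("pics/w7.png")
cs=[]
for u,v in((203,108),(317,108)):
    c=im[v-40:v+40,u-40:u+40].astype(float);c=np.clip((c-205)/(250-205),0,1)*255
    cs.append(cv2.resize(c.astype(np.uint8),(400,400),interpolation=cv2.INTER_CUBIC))
cv2.imwrite("pics/w7d.png",np.hstack(cs))
E
```

```text
(no output)
```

View pics/w7d.png

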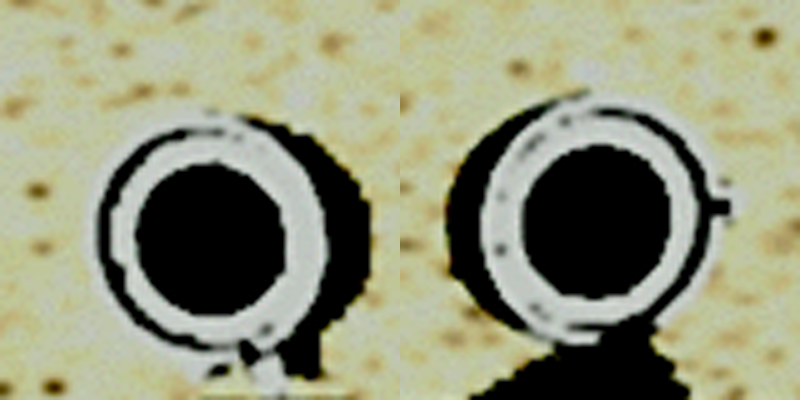

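```bash
python3 - <<'E'
from h import *
im,K,T=snap("wrist","w8")
f=cv2.GaussianBlur(im,(3,3),0).astype(float)
rat=np.clip(((f[...,0]+3)/(f[...,2]+3)-.9)/.15,0,1)*255   # bluish-neutral bright
rat=rat.astype(np.uint8);cs=[]
for u,v in((203,112),(317,112)):
    cs.append(np.vstack([cv2.resize(a,(400,300),interpolation=cv2.INTER_CUBIC) for a in(rat[v-36:v+36,u-48:u+48],cv2.cvtColor(np.clip(im[v-36:v+36,u-48:u+48].astype(float)*1.0,0,255).astype(np.uint8),cv2.COLOR_BGR2GRAY))]))
cv2.imwrite("pics/w8c.png",np.hstack(cs))
g=cv2.cvtColor(im,cv2.COLOR_BGR2GRAY)
for u,v in((203,108),(317,108)):
    m=np.zeros_like(g);cv2.circle(m,(u,v),22,255,-1);b=((g<130)&(m>0)).astype(np.uint8)
    n,l,st,c=cv2.connectedComponentsWithStats(b);i=l[v,u];a=st[i,4];d=2*np.sqrt(a/np.pi)
    for z in(.04,.064,.048,.072):print(c[i],"dia px %.2f"%d,z,onplane(K,T,[c[i]],z)[0].round(4))
E
```

```text
[204.40131579 115.22697368] dia px 27.82 0.04 [0.4164 0.2554 0.04  ]
[204.40131579 115.22697368] dia px 27.82 0.064 [0.4167 0.2516 0.064 ]
[204.40131579 115.22697368] dia px 27.82 0.048 [0.4165 0.2541 0.048 ]
[204.40131579 115.22697368] dia px 27.82 0.072 [0.4168 0.2503 0.072 ]
[315.76065574 111.5852459 ] dia px 27.87 0.04 [0.4192 0.1439 0.04  ]
[315.76065574 111.5852459 ] dia px 27.87 0.064 [0.4193 0.1491 0.064 ]
[315.76065574 111.5852459 ] dia px 27.87 0.048 [0.4192 0.1457 0.048 ]
[315.76065574 111.5852459 ] dia px 27.87 0.072 [0.4193 0.1509 0.072 ]
```

View pics/w8c.png

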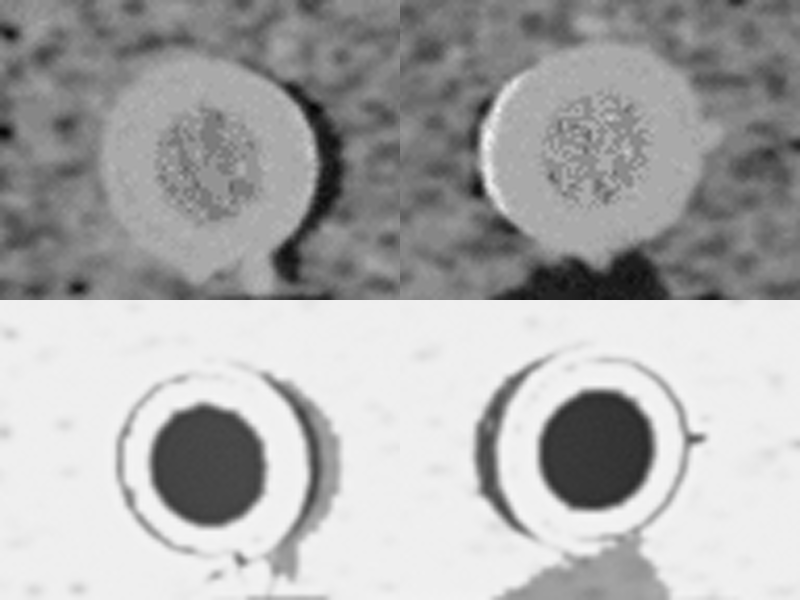

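```bash
python3 - <<'E'
from h import *
go([.4165,.2541,.10],0)
E
```

```text
shift mm [ 70.7 -45.8  66.2] turn [ 0.1 -0.4 -0.4] yaw now -0.4 q6 2.10
```

Request:
arm_command([
  [[0.035,-0.023,0,0,-0.4,-0.4],[0.035,-0.023,0.015,0,0,0],[0,0,0.045,0,0,0],[0,0,0,0,0,0],[0,0,0,0,0,0]],
])

```text
clock: 8.1
tool_pos: [0.4254, 0.259, 0.1164]
eef_rot: [-0.005, 1.0, -0.001, 0.01]
force: [0.8, 0.1, 0.7]
width: 0.0914
```

```bash
python3 - <<'E'
from h import *
go([.4165,.2541,.033],0);print(sensors.get_state()["force"])
E
```

```text
shift mm [-10.5   5.8  83.1] turn [-0.6 -1.2 -0.1] yaw now -0.1 q6 2.10
[0.83314595 0.05532692 0.66722588]
```

Request:
arm_command([
  [[-0.005,0.003,0,-0.5,-1.2,0],[-0.004,0.003,0.01,0,0,0],[0,0,0.02,0,0,0],[0,0,0.01,0,0,0],[0,0,0,0,0,0],[0,0,0,0,0,0]],
])

```text
clock: 8.7
tool_pos: [0.4179, 0.2536, 0.0831]
eef_rot: [-0.004, 1.0, -0.001, 0.005]
force: [0.1, -1.1, -0.4]
width: 0.0912
```

```bash
python3 - <<'E'
from h import *
go([.4165,.2541,.033],0);print(sensors.get_state()["force"])
E
```

```text
shift mm [-1.9 -0.1 50.1] turn [-0.5 -0.6 -0.1] yaw now -0.1 q6 2.09
[ 0.05614065 -1.09735434 -0.35792937]
```

Request:
arm_command([
  [[-0.001,0,0.015,-0.5,-0.6,0],[0,0,0.015,0,0,0],[0,0,0.012,0,0,0],[0,0,0.004,0,0,0],[0,0,0,0,0,0],[0,0,0,0,0,0]],
])

```text
clock: 9.3
tool_pos: [0.4183, 0.2548, 0.0353]
eef_rot: [0.0, 1.0, -0.001, 0.0]
force: [-0.9, 0.0, 0.2]
width: 0.0911
```

```bash
python3 - <<'E'
from h import *
go([.4165,.2541,.033],0);print(sensors.get_state()["force"])
E
```

```text
shift mm [-1.8  0.7  2.3] turn [ 0.  -0.  -0.1] yaw now -0.1 q6 2.10
[-0.94377729  0.0431361   0.16027922]
```

Request:
arm_command([
  [[-0.0018,0.0007,0.0015,0,0,0],[0,0,0,0,0,0],[0,0,0,0,0,0],[0,0,0,0,0,0],[0,0,0,0,0,0],[0,0,0,0,0,0],[0,0,0,0,0,0]],
], jaw=0.0, squeeze=25)

```text
clock: 10.0
tool_pos: [0.4175, 0.2546, 0.0354]
eef_rot: [-0.001, 1.0, -0.001, 0.002]
force: [0.7, 0.1, -0.9]
width: 0.0468
```

Request:
arm_command([
  [[0,0,-0.01,0,0,0],[0,0,-0.02,0,0,0],[0,0,-0.03,0,0,0],[0,0,-0.045,0,0,0],[0,0,-0.04,0,0,0],[0,0,-0.03,0,0,0],[0,0,0,0,0,0]],
])

```text
clock: 10.7
tool_pos: [0.4157, 0.2537, 0.2196]
eef_rot: [-0.0, 1.0, -0.001, 0.001]
force: [0.4, 0.3, -1.0]
width: 0.0469
```

```bash
python3 - <<'E'
from h import *
s=sensors.get_state();print(s["force"],s["width"],s["tool_pos"]);go([.33,.21,.22],0)
s=cams.snapshot("scene");im=s["image"]
cv2.imwrite("pics/s1c.png",cv2.resize(im[210:330,140:280],(700,600),interpolation=cv2.INTER_CUBIC))
E
```

```text
[ 0.37734764  0.26576501 -1.01276542] 0.046913117553075104 [0.4157056  0.25370408 0.2196149 ]
shift mm [-85.6  43.9  -0.6] turn [-0.  -0.1 -0.1] yaw now -0.1 q6 2.10
```

View pics/s1c.png

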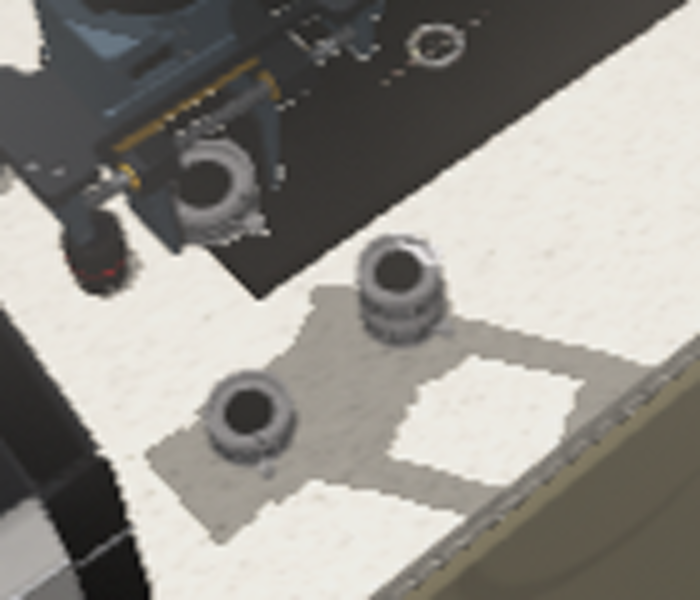

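```bash
cat > lines.py <<'E'
from h import *
im=cv2.imread("pics/w2.png");K=np.array([[284.88334535,0,252.30454081],[0,284.88334535,190.51570706],[0,0,1]])
T=np.array([[-0.0134236,0.95997658,0.27975844,0.54022693],[-0.99990257,-0.01181638,-0.00743085,-0.32090683],[-0.00382771,-0.27983093,0.96004167,0.40507733],[0,0,0,1]])
S=np.array([[563.5,-296.2],[518.1,-364.8],[472.3,-432.1],[449.8,-318.6],[404.2,-386.5]])/1000
g=cv2.cvtColor(im,cv2.COLOR_BGR2GRAY).astype(np.float32)
for i,s in enumerate(S):
    a=np.radians(np.arange(0,360,.5));r=np.arange(.031,.046,.0005)
    A,Rr=np.meshgrid(a,r,indexing="ij");p=np.c_[(s[0]+Rr*np.cos(A)).ravel(),(s[1]+Rr*np.sin(A)).ravel(),np.full(A.size,.026)]
    uv=proj(K,T,p).astype(np.float32).reshape(A.shape+(2,))
    v=cv2.remap(g,uv[...,0],uv[...,1],cv2.INTER_LINEAR).mean(1)
    loc=v-cv2.blur(np.r_[v,v,v][:,None],(1,61)).ravel()[720:1440]
    k=np.argmax(np.where(np.abs(np.arange(720)/2-[226,171,265,146,354][i])<15,loc,-99));w=np.arange(k-10,k+11);x=np.clip(loc[w%720],0,None)
    print("S",i+1,s,"line dir %.1f"%((w*x).sum()/x.sum()/2))
E
python3 lines.py
```

```text
S 1 [ 0.5635 -0.2962] line dir 225.8
S 2 [ 0.5181 -0.3648] line dir 171.7
S 3 [ 0.4723 -0.4321] line dir 263.3
S 4 [ 0.4498 -0.3186] line dir 146.0
S 5 [ 0.4042 -0.3865] line dir 354.4
```

Request:
arm_command([
  [[-0.04,0.02,0,0,0,0],[-0.043,0.024,0,0,0,0],[0,0.045,0,0,0,0],[0,0.048,0,0,0,0],[0,0.048,0,0,0,0],[0,0.048,0,0,0,0],[0,0.048,0,0,0,0],[0,0.048,0,0,0,0]],
])

```text
clock: 11.55
tool_pos: [0.3207, -0.0816, 0.2081]
eef_rot: [0.002, 1.0, 0.007, -0.01]
force: [0.4, -0.0, -2.0]
width: 0.047
```

Request:
arm_command([
  [[0,0.045,0,0,0,0],[0,0.045,0,0,0,0],[0.04,0.03,0,0,0,0],[0,0,0,0,0,0]],
])

```text
clock: 11.95
tool_pos: [0.3573, -0.2099, 0.2017]
eef_rot: [-0.0, 1.0, 0.002, -0.015]
force: [0.2, 0.0, -1.3]
width: 0.0468
```

```bash
python3 - <<'E'
from h import *
s=sensors.get_state();print(s["force"],s["width"],s["tool_pos"])
go([.5635,-.2962,.12],29)
E
```

```text
[ 0.20546675  0.04637495 -1.30156962] 0.04679318426774746 [ 0.35734911 -0.20990047  0.20171519]
shift mm [208.2  87.1  75.5] turn [ -0.5   1.7 -28.8] yaw now 0.2 q6 1.03
```

Request:
arm_command([
  [[0.042,0.017,0,0,1.2,0],[0.042,0.017,0.01,0,0,0],[0.042,0.018,0.01,0,0,0],[0.042,0.018,0.01,0,0,0],[0.035,0.015,0,0,0,0],[0,0,0,0,0,0]],
])

```text
clock: 12.55
tool_pos: [0.5592, -0.293, 0.153]
eef_rot: [-0.007, 1.0, 0.001, -0.015]
force: [-0.6, 0.5, -1.2]
width: 0.0466
```

Request:
arm_command([
  [[0,0,0,0,0,-7],[0,0,0,0,0,-7],[0,0,0,0,0,-7],[0,0,0,0,0,-6],[0,0,0,0,0,0],[0,0,0,0,0,0]],
])

```text
clock: 13.15
tool_pos: [0.5507, -0.2861, 0.1428]
eef_rot: [-0.019, 0.97, 0.243, -0.022]
force: [0.4, -0.3, 0.4]
width: 0.0468
```

```bash
python3 - <<'E'
from h import *
s=sensors.get_state();print(s["force"],s["width"],s["tool_pos"])
go([.5635,-.2962,.07],27.3)
E
```

```text
[ 0.39714847 -0.31416325  0.40736204] 0.046811863707256075 [ 0.55066648 -0.28606746  0.14275236]
shift mm [ 9.  18.4 71.7] turn [-2.7  2.   0.8] yaw now 28.2 q6 0.58
```

Request:
arm_command([
  [[0.004,0.009,0.01,-1.3,1,0.4],[0.005,0.009,0.015,-1.3,1,0.4],[0,0,0.015,0,0,0],[0,0,0.01,0,0,0],[0,0,0,0,0,0],[0,0,0,0,0,0]],
])

```text
clock: 13.75
tool_pos: [0.5639, -0.2955, 0.0896]
eef_rot: [-0.001, 0.973, 0.232, -0.0]
force: [0.1, 0.3, -0.3]
width: 0.0469
```

```bash
python3 - <<'E'
from h import *
s=sensors.get_state();print(s["force"],s["width"],s["tool_pos"])
go([.5635,-.2962,.045],27.3)
E
```

```text
[ 0.05530596  0.29469271 -0.32793228] 0.046918204705458 [ 0.56385413 -0.2955018   0.08957642]
shift mm [-0.6  0.6 44.6] turn [-0.2  0.  -0.5] yaw now 26.8 q6 0.60
```

Request:
arm_command([
  [[0,0,0.012,0,0,-0.5],[0,0,0.014,0,0,0],[0,0,0.012,0,0,0],[0,0,0.005,0,0,0],[0,0,0,0,0,0],[0,0,0,0,0,0]],
])

```text
clock: 14.35
tool_pos: [0.565, -0.2959, 0.0455]
eef_rot: [-0.0, 0.972, 0.236, 0.001]
force: [0.2, -0.3, -1.0]
width: 0.0466
```

```bash
python3 - <<'E'
from h import *
s=sensors.get_state();print(s["force"],s["width"],s["tool_pos"])
go([.5635,-.2962,.0374],27.3)
E
```

```text
[ 0.16281045 -0.30894751 -1.02409911] 0.04655715073996971 [ 0.5650113  -0.29594141  0.04549228]
shift mm [-1.5 -0.5  8.1] turn [ 0.  -0.1  0. ] yaw now 27.3 q6 0.59
```

Request:
arm_command([
  [[-0.0015,-0.0004,0.004,0,0,0],[0,0,0.003,0,0,0],[0,0,0,0,0,0],[0,0,0,0,0,0]],
])

```text
clock: 14.75
tool_pos: [0.5642, -0.2968, 0.0392]
eef_rot: [0.001, 0.972, 0.236, 0.002]
force: [0.1, -0.3, -1.0]
width: 0.0473
```

Request:
arm_command([
  [[0,0,0.001,0,0,0],[0,0,0.001,0,0,0],[0,0,0,0,0,0]],
])

```text
clock: 15.05
tool_pos: [0.5645, -0.2969, 0.0376]
eef_rot: [0.001, 0.972, 0.236, 0.002]
force: [-0.7, -0.6, -0.9]
width: 0.0466
```

```bash
python3 - <<'E'
from h import *
s=sensors.get_state();print(s["force"],s["width"],s["tool_pos"])
go([.5635,-.2962,.0374],27.3)
E
```

```text
[-0.72524251 -0.59405805 -0.89388591] 0.04657526366355235 [ 0.56452614 -0.29692946  0.03758298]
shift mm [-0.6 -1.1  0.2] turn [ 0.2 -0.2  0. ] yaw now 27.3 q6 0.59
```

Request:
arm_command([
  [[-0.0005,-0.001,0.0008,0,0,0],[0,0,0.0005,0,0,0],[0,0,0,0,0,0]],
])

```text
clock: 15.35
tool_pos: [0.5645, -0.2968, 0.0376]
eef_rot: [0.002, 0.972, 0.236, 0.003]
force: [0.4, -0.2, -1.1]
width: 0.0465
```

Request:
arm_command([
  [[0,0,0.001,0,0,0],[0,0,0,0,0,0]],
])

```text
clock: 15.55
tool_pos: [0.5644, -0.2968, 0.0375]
eef_rot: [0.002, 0.972, 0.236, 0.003]
force: [0.3, -0.3, -0.6]
width: 0.047
```

Request:
arm_command([
  [[0,0,0.001,0,0,0],[0,0,0,0,0,0]],
])

```text
clock: 15.75
tool_pos: [0.5645, -0.2968, 0.0376]
eef_rot: [0.002, 0.972, 0.236, 0.004]
force: [0.2, 0.4, -0.8]
width: 0.0471
```

Request:
arm_command([
  [[0,0,0,0,0,0],[0,0,0,0,0,0],[0,0,0,0,0,0],[0,0,-0.015,0,0,0],[0,0,-0.03,0,0,0],[0,0,-0.045,0,0,0],[0,0,-0.045,0,0,0],[0,0,-0.045,0,0,0]],
], jaw=0.68)

```text
clock: 16.55
tool_pos: [0.5591, -0.294, 0.212]
eef_rot: [-0.005, 0.972, 0.236, -0.005]
force: [1.0, 0.0, -0.4]
width: 0.0621
```

Request:
arm_command([
  [[-0.04,0,0,0,0,7],[-0.04,0,0,0,0,7],[-0.04,0,0,0,0,7],[-0.04,0,0,0,0,6],[0,0,0,0,0,0],[0,0,0,0,0,0]],
])

```text
clock: 17.15
tool_pos: [0.4072, -0.3426, 0.2204]
eef_rot: [0.001, 1.0, -0.005, 0.003]
force: [0.5, -0.2, -0.9]
width: 0.062
```

```bash
cat > chk.py <<'E'
from h import *
import sys
im,K,T=snap("wrist",sys.argv[1]);P=pose();print(P[:3,3].round(4),"yaw %.1f"%yaw(P))
S=[[.5635,-.2962],[.5181,-.3648],[.4723,-.4321],[.4498,-.3186],[.4042,-.3865]];M=[225.8,171.7,263.3,146.0,354.4]
out=[]
for i in map(int,sys.argv[2:]):
    s=S[i-1];u,v=proj(K,T,[[s[0],s[1],.04]])[0].round().astype(int);w=40
    c=im[max(v-w,0):v+w,max(u-w,0):u+w];e=cv2.resize(c,(400,400),interpolation=cv2.INTER_CUBIC) if c.shape[:2]==(80,80) else cv2.resize(c,(400,400));out.append(e)
    g=cv2.cvtColor(im,cv2.COLOR_BGR2GRAY);m=np.zeros_like(g);cv2.circle(m,(u,v),20,255,-1)
    n,l,st,c=cv2.connectedComponentsWithStats(((g<120)&(m>0)).astype(np.uint8));
    k=1+np.argmin([np.hypot(*(c[j]-[u,v]))-st[j,4]/100 for j in range(1,n)])
    ce=onplane(K,T,[c[k]],.050)[0];print("S",i,"disc px",c[k].round(1),"area",st[k,4],"axis",ce.round(4),"err mm",((ce[:2]-s)*1000).round(1))
    # expected mark and nose-tip pixels
    a=np.radians(M[i-1]);print("  nose tip expected px",proj(K,T,[[s[0]+.034*np.cos(a),s[1]+.034*np.sin(a),.036]]).round(1),"crop origin",u-w,v-w)
cv2.imwrite("pics/%sc.png"%sys.argv[1],np.hstack(out))
E
python3 chk.py w9 1
```

```text
[ 0.4073 -0.3425  0.2203] yaw -0.6
S 1 disc px [207.8  33.7] area 528 axis [ 0.5632 -0.2971  0.05  ] err mm [-0.3 -0.9]
  nose tip expected px [[231.3  59.4]] crop origin 168 -4
```

View pics/w9c.png

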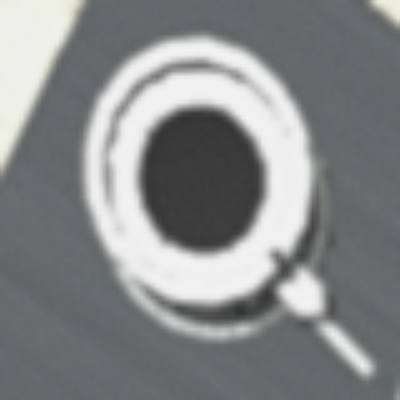

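Request:
arm_command([
  [[0,0,0,0,0,-8.1],[0,0,0,0,0,-8.1],[0,0,0,0,0,-8.1],[0,0,0,0,0,-8.1],[0,0,0,0,0,-8.1],[0,0,0,0,0,-8.1],[0,0,0,0,0,-8.1],[0,0,0,0,0,-8.1]],
], jaw=1.0)

```text
clock: 18.0
tool_pos: [0.4187, -0.341, 0.2178]
eef_rot: [0.002, 0.83, 0.558, 0.002]
force: [0.1, -0.2, 1.3]
width: 0.0913
```

Request:
arm_command([
  [[0,0,0,0,0,-8.1],[0,0,0,0,0,-7.8],[0,0,0,0,0,0],[0.036,-0.023,0,0,0,0],[0.036,-0.023,0,0,0,0],[0.036,-0.023,0,0,0,0],[0,0,0,0,0,0]],
])

```text
clock: 18.7
tool_pos: [0.3668, -0.2229, 0.2138]
eef_rot: [0.001, 0.742, 0.671, 0.003]
force: [0.2, -0.9, 0.1]
width: 0.0914
```

```bash
python3 - <<'E'
from h import *
P=pose();print(P[:3,3]);go([.31,-.1,.22],80);go([.315,.03,.20],80)
E
```

```text
[ 0.36676479 -0.22287622  0.21375984]
shift mm [116.5 -68.8  -6.4] turn [ 0.4 -0.2  4.2] yaw now 84.2 q6 -0.48
shift mm [246.3 -77.1  13.9] turn [ 0.4 -0.2  4.2] yaw now 84.2 q6 -0.48
```

Request:
arm_command([
  [[0.038,-0.03,0,0,0,2],[0.038,-0.026,0,0,0,2],[0.045,-0.014,0,0,0,0],[0.045,-0.004,0,0,0,0],[0.045,0,0.005,0,0,0],[0.03,0,0.005,0,0,0],[0,0,0,0,0,0]],
])

```text
clock: 19.4
tool_pos: [0.3412, 0.0298, 0.2056]
eef_rot: [0.006, 0.771, 0.637, 0.007]
force: [0.2, -0.4, -0.8]
width: 0.0911
```

```bash
python3 - <<'E'
from h import *
P=pose();print(P[:3,3]);go([.41,.07,.18],80)
E
```

```text
[0.34124191 0.02977199 0.20562937]
shift mm [52.3 59.5 26.9] turn [ 1.  -0.2 -0.8] yaw now 79.2 q6 0.24
```

Request:
arm_command([
  [[0.03,0.005,0.008,1,0,-0.8],[0.028,0.017,0.01,0,0,0],[0,0.016,0.005,0,0,0],[0,0,0,0,0,0],[0,0,0,0,0,0]],
])

```text
clock: 19.9
tool_pos: [0.395, 0.0801, 0.1832]
eef_rot: [0.001, 0.767, 0.641, 0.002]
force: [-0.4, 0.1, 0.2]
width: 0.0914
```

```bash
cat > look.py <<'E'
from h import *
import sys
im,K,T=snap("wrist",sys.argv[1]);P=pose();print(P[:3,3].round(4),"yaw %.1f"%yaw(P))
g=cv2.cvtColor(im,cv2.COLOR_BGR2GRAY);out=[]
f=cv2.GaussianBlur(im,(3,3),0).astype(float)
rat=(np.clip(((f[...,0]+3)/(f[...,2]+3)-.9)/.15,0,1)*255).astype(np.uint8)
for a in sys.argv[2:]:
    x,y,zd=map(float,a.split(","))
    uv=proj(K,T,[[x,y,zd]])[0];u,v=uv.round().astype(int);m=np.zeros_like(g);cv2.circle(m,(u,v),34,255,-1)
    n,l,st,c=cv2.connectedComponentsWithStats(((g<110)&(m>0)).astype(np.uint8))
    for k in range(1,n):
        if st[k,4]>250:print("disc px",c[k].round(1),"wh",st[k,2:4],"area",st[k,4],"axis",onplane(K,T,[c[k]],zd)[0].round(4))
    u0,v0=max(u-50,0),max(v-50,0);out.append(np.vstack([cv2.resize(i[v0:v0+100,u0:u0+100],(300,300),interpolation=cv2.INTER_CUBIC) for i in(rat,g)]));print("crop0",u0,v0,"scale 3")
    for h,n in((zd-.014,"this"),(zd-.038,"below")):
        if h>0:print(n,"nose tip px if dir 0,90,180,270:",proj(K,T,[[x+.034*np.cos(t),y+.034*np.sin(t),h] for t in np.radians([0,90,180,270])]).round(0).tolist(),"axis",proj(K,T,[[x,y,h]]).round(1))
cv2.imwrite("pics/%sc.png"%sys.argv[1],np.hstack(out))
E
python3 look.py w10 .4192,.1457,.048 .4165,.2541,.024
```

```text
[0.395  0.08   0.1833] yaw 79.7
disc px [264.4 117.9] wh [25 26] area 503 axis [0.4189 0.1458 0.048 ]
crop0 215 68 scale 3
this nose tip px if dir 0,90,180,270: [[295.0, 112.0], [259.0, 85.0], [233.0, 123.0], [269.0, 148.0]] axis [[264.1 117.6]]
below nose tip px if dir 0,90,180,270: [[292.0, 112.0], [258.0, 87.0], [235.0, 122.0], [268.0, 146.0]] axis [[263.2 117. ]]
disc px [243.   10.9] wh [25 25] area 533 axis [0.4159 0.253  0.024 ]
crop0 193 0 scale 3
this nose tip px if dir 0,90,180,270: [[275.0, 8.0], [238.0, -23.0], [212.0, 20.0], [249.0, 49.0]] axis [[243.7  14.1]]
```

View pics/w10c.png

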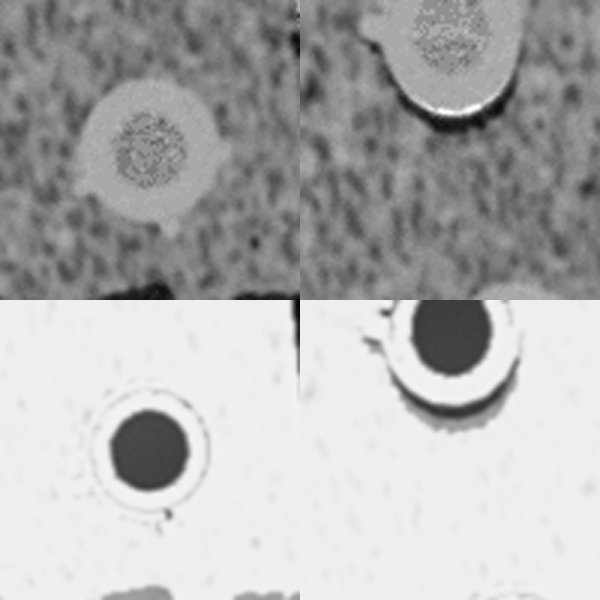

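```bash
python3 - <<'E'
from h import *
go([.419,.1458,.0345],80)
E
```

```text
shift mm [ 68.8  11.3 149. ] turn [ 0.2 -0.1 -0.3] yaw now 79.7 q6 0.35
```

Request:
arm_command([
  [[0.034,0.0055,0,0,0,0],[0.032,0.0055,0.01,0,0,0],[0,0,0.03,0,0,0],[0,0,0.03,0,0,0],[0,0,0.01,0,0,0],[0,0,0,0,0,0],[0,0,0,0,0,0]],
])

```text
clock: 20.65
tool_pos: [0.4195, 0.1391, 0.1064]
eef_rot: [0.003, 0.771, 0.636, 0.005]
force: [0.8, -0.3, 0.1]
width: 0.0912
```

```bash
python3 - <<'E'
from h import *
go([.419,.1458,.0345],80)
E
```

```text
shift mm [ 6.2 -2.6 71.9] turn [ 0.7 -0.2 -1. ] yaw now 79.0 q6 0.49
```

Request:
arm_command([
  [[0.003,-0.0013,0.01,0.4,0,-1],[0.003,-0.0013,0.02,0.3,0,0],[0,0,0.016,0,0,0],[0,0,0.01,0,0,0],[0,0,0,0,0,0],[0,0,0,0,0,0]],
])

```text
clock: 21.25
tool_pos: [0.4228, 0.1466, 0.0529]
eef_rot: [0.0, 0.766, 0.643, 0.007]
force: [-0.1, -0.2, 0.3]
width: 0.0911
```

```bash
python3 - <<'E'
from h import *
go([.419,.1458,.0345],80)
E
```

```text
shift mm [-1.7 -3.8 18.4] turn [ 0.6 -0.6  0.1] yaw now 80.1 q6 0.47
```

Request:
arm_command([
  [[-0.001,-0.002,0.008,0.6,-0.6,0],[-0.0007,-0.0015,0.008,0,0,0],[0,0,0,0,0,0],[0,0,0,0,0,0]],
])

```text
clock: 21.65
tool_pos: [0.4201, 0.146, 0.037]
eef_rot: [0.0, 0.765, 0.643, 0.0]
force: [0.1, 0.5, 0.5]
width: 0.0914
```

```bash
python3 - <<'E'
from h import *
go([.419,.1458,.0345],80)
E
```

```text
shift mm [-0.4 -1.1  2.5] turn [ 0.1 -0.   0.1] yaw now 80.1 q6 0.48
```

Request:
arm_command([
  [[0,-0.001,0.0018,0,0,0],[0,0,0,0,0,0],[0,0,0,0,0,0],[0,0,0,0,0,0],[0,0,0,0,0,0],[0,0,0,0,0,0],[0,0,0,0,0,0]],
], jaw=0.0, squeeze=25)

```text
clock: 22.35
tool_pos: [0.4195, 0.1463, 0.0356]
eef_rot: [0.001, 0.765, 0.643, 0.001]
force: [-0.7, -0.1, -1.2]
width: 0.0468
```

Request:
arm_command([
  [[0,0,-0.01,0,0,0],[0,0,-0.02,0,0,0],[0,0,-0.03,0,0,0],[0,0,-0.045,0,0,0],[0,0,-0.04,0,0,0],[0,0,-0.02,0,0,0],[0,0,0,0,0,0]],
])

```text
clock: 23.05
tool_pos: [0.4177, 0.1458, 0.2097]
eef_rot: [0.0, 0.765, 0.643, 0.0]
force: [0.2, 0.8, -0.8]
width: 0.0468
```

```bash
python3 - <<'E'
from h import *
go([.33,.03,.21],80);go([.33,-.2,.21],80)
E
```

```text
shift mm [-129.2  -66.5   -0.4] turn [ 0.  -0.   0.1] yaw now 80.1 q6 0.48
shift mm [-3.558e+02 -2.700e+01 -3.000e-01] turn [ 0.  -0.   0.1] yaw now 80.1 q6 0.48
```

Request:
arm_command([
  [[-0.03,-0.03,0,0,0,0],[-0.042,-0.025,0,0,0,0],[-0.045,-0.01,0,0,0,0],[-0.045,0.007,0,0,0,0],[-0.045,0.007,0,0,0,0],[-0.045,0.007,0,0,0,0],[-0.045,0.007,0,0,0,0],[-0.045,0.007,0,0,0,0]],
])

```text
clock: 23.85
tool_pos: [0.3217, -0.1908, 0.2024]
eef_rot: [-0.004, 0.762, 0.648, -0.001]
force: [1.0, -0.1, -0.8]
width: 0.0468
```

```bash
python3 - <<'E'
from h import *
P=pose();print(P[:3,3],sensors.get_state()["width"]);go([.4723,-.4321,.15],65.3)
E
```

```text
[ 0.32167712 -0.19075249  0.20242783] 0.046818084617636015
shift mm [-214.3  187.6   50.5] turn [-0.4 -0.1 15.5] yaw now 80.8 q6 -0.41
```

Request:
arm_command([
  [[-0.0355,0.031,0.005,0,0,0],[-0.0355,0.031,0.005,0,0,0],[-0.0355,0.031,0.005,0,0,0],[-0.0355,0.031,0.005,0,0,0],[-0.0355,0.031,0.005,0,0,0],[-0.0355,0.031,0.005,0,0,0],[0,0,0,0,0,0]],
])

```text
clock: 24.55
tool_pos: [0.4668, -0.4433, 0.1552]
eef_rot: [-0.012, 0.765, 0.644, -0.002]
force: [-0.6, 0.8, -1.0]
width: 0.0472
```

Request:
arm_command([
  [[0,0,0,0,0,7],[0,0,0,0,0,7],[0,0,0,0,0,1],[0,0,0,0,0,0],[0,0,0,0,0,0]],
])

```text
clock: 25.05
tool_pos: [0.4633, -0.4404, 0.1467]
eef_rot: [-0.019, 0.844, 0.536, -0.006]
force: [0.4, 0.5, -0.9]
width: 0.0469
```

```bash
python3 - <<'E'
from h import *
P=pose();print(P[:3,3],sensors.get_state()["width"]);go([.4723,-.4321,.09],65.5)
E
```

```text
[ 0.46334077 -0.44035341  0.14674362] 0.04694301452966242
shift mm [10.6  6.8 56.6] turn [-2.2 -0.7 -0.7] yaw now 64.8 q6 -0.34
```

Request:
arm_command([
  [[0.005,0.0035,0.01,-1.1,-0.4,-0.4],[0.005,0.0035,0.025,-1.1,-0.3,-0.3],[0,0,0.025,0,0,0],[0,0,0.015,0,0,0],[0,0,0,0,0,0],[0,0,0,0,0,0]],
])

```text
clock: 25.65
tool_pos: [0.4737, -0.4325, 0.0719]
eef_rot: [0.003, 0.838, 0.545, 0.0]
force: [0.3, 0.1, -0.9]
width: 0.0467
```

```bash
python3 - <<'E'
from h import *
P=pose();print(P[:3,3],sensors.get_state()["width"]);go([.4723,-.4321,.0376],65.5)
E
```

```text
[ 0.4737459  -0.43247013  0.07186283] 0.046704573253734775
shift mm [-0.2 -1.6 34.3] turn [0.3 0.1 0.6] yaw now 66.1 q6 -0.34
```

Request:
arm_command([
  [[0,-0.0015,0.008,0.2,0,0.6],[0,0,0.01,0,0,0],[0,0,0.008,0,0,0],[0,0,0,0,0,0],[0,0,0,0,0,0]],
])

```text
clock: 26.15
tool_pos: [0.4734, -0.4331, 0.0465]
eef_rot: [0.004, 0.841, 0.541, -0.0]
force: [0.8, -0.2, -0.2]
width: 0.0469
```

```bash
python3 - <<'E'
from h import *
P=pose();print(P[:3,3],sensors.get_state()["width"]);go([.4723,-.4321,.0376],65.5)
E
```

```text
[ 0.47344394 -0.43311887  0.04654799] 0.046853065503308325
shift mm [ 0.5 -1.5  8.9] turn [ 0.3  0.2 -0. ] yaw now 65.5 q6 -0.33
```

Request:
arm_command([
  [[0.0005,-0.002,0.004,0.3,0.2,0],[0,0,0.004,0,0,0],[0,0,0.0015,0,0,0],[0,0,0,0,0,0],[0,0,0,0,0,0]],
])

```text
clock: 26.65
tool_pos: [0.4722, -0.4323, 0.0377]
eef_rot: [0.001, 0.841, 0.541, 0.0]
force: [-0.3, 0.1, -1.3]
width: 0.0468
```

```bash
python3 - <<'E'
from h import *
P=pose();print(P[:3,3],sensors.get_state()["width"],sensors.get_state()["force"]);go([.4723,-.4321,.0376],65.5)
E
```

```text
[ 0.47221296 -0.43230959  0.03767156] 0.04681076716860922 [-0.26927166  0.11258001 -1.25957474]
shift mm [ 0.2 -0.   0.1] turn [ 0.1  0.1 -0. ] yaw now 65.5 q6 -0.33
```

Request:
arm_command([
  [[0,0,0,0,0,0],[0,0,0,0,0,0],[0,0,0,0,0,0],[0,0,-0.015,0,0,0],[0,0,-0.03,0,0,0],[0,0,-0.045,0,0,0],[0,0,-0.045,0,0,0],[0,0,-0.045,0,0,0]],
], jaw=0.68)

```text
clock: 27.45
tool_pos: [0.4691, -0.4293, 0.2152]
eef_rot: [-0.007, 0.841, 0.541, -0.002]
force: [0.8, -0.2, -0.6]
width: 0.0616
```

Request:
arm_command([
  [[-0.015,-0.032,0,0,0,0],[-0.015,-0.032,0,0,0,8.2],[0,0,0,0,0,8.2],[0,0,0,0,0,8.2],[0,0,0,0,0,8.2],[0,0,0,0,0,8.2],[0,0,0,0,0,8.2],[0,0,0,0,0,8.2]],
])

```text
clock: 28.25
tool_pos: [0.399, -0.4336, 0.2276]
eef_rot: [0.004, 0.999, 0.051, 0.002]
force: [-0.5, 0.2, -0.7]
width: 0.0619
```

Request:
arm_command([
  [[0,0,0,0,0,8],[0,0,0,0,0,0],[0,0,0,0,0,0]],
])

```text
clock: 28.55
tool_pos: [0.3988, -0.4335, 0.2278]
eef_rot: [0.004, 1.0, -0.02, 0.003]
force: [-0.0, -0.1, 0.2]
width: 0.0621
```

```bash
python3 chk.py w11 1 3; python3 -c "
from h import *
go([.32,-.2,.22],0);go([.32,.18,.2],0)"
```

```text
[ 0.3988 -0.4335  0.2278] yaw -2.3
S 1 disc px [120.6  31.9] area 518 axis [ 0.5632 -0.2972  0.05  ] err mm [-0.3 -1. ]
  nose tip expected px [[149.3  56.6]] crop origin 84 -6
S 3 disc px [248.1 113.9] area 395 axis [ 0.471  -0.4328  0.05  ] err mm [-1.3 -0.7]
  nose tip expected px [[275.2 114.9]] crop origin 208 73
shift mm [ -88.3 -230.1    5.7] turn [ 0.4 -0.3 -2.3] yaw now -2.3 q6 0.77
shift mm [-103.8 -609.9   23. ] turn [ 0.4 -0.3 -2.3] yaw now -2.3 q6 0.77
```

View pics/w11c.png

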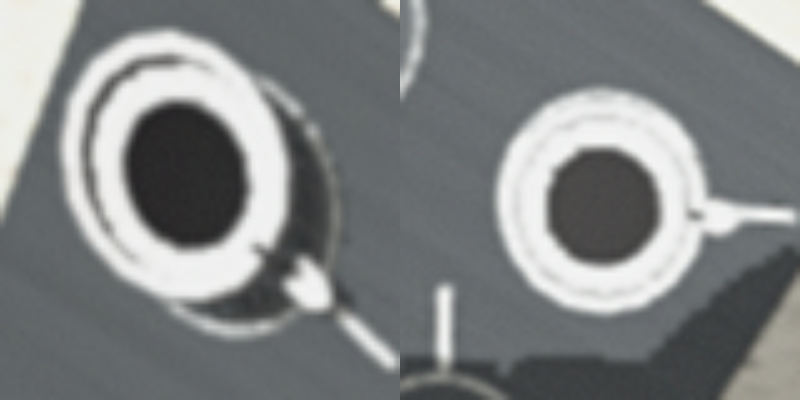

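Request:
arm_command([
  [[-0.04,-0.03,0,0,0,-2.3],[-0.04,-0.03,0,0,0,0],[0,-0.047,0,0,0,0],[0,-0.047,0,0,0,0],[0,-0.047,0,0,0,0],[0,-0.047,0,0,0,0],[0,-0.047,0,0,0,0],[0,-0.047,0,0,0,0]],
], jaw=1.0)

```text
clock: 29.4
tool_pos: [0.3144, -0.0848, 0.2225]
eef_rot: [0.004, 1.0, 0.003, 0.004]
force: [1.1, -0.1, -0.5]
width: 0.0911
```

```bash
python3 -c "
from h import *
P=pose();print(P[:3,3]);go([.335,.20,.17],0)"
```

```text
[ 0.3144316  -0.08479817  0.22245792]
shift mm [  21.7 -285.1   50.1] turn [ 0.5 -0.5  0.3] yaw now 0.3 q6 1.27
```

Request:
arm_command([
  [[0,-0.046,0,0,0,0],[0,-0.046,0,0,0,0],[0,-0.046,0,0,0,0],[0,-0.046,0,0,0,0],[0.01,-0.046,0.025,0,0,0],[0.01,-0.045,0.025,0,0,0],[0,0,0,0,0,0],[0,0,0,0,0,0]],
])

```text
clock: 30.2
tool_pos: [0.3296, 0.1989, 0.1765]
eef_rot: [0.002, 1.0, 0.016, 0.011]
force: [-0.8, -0.5, -0.7]
width: 0.0913
```

```bash
cat > nose.py <<'E'
from h import *
import sys
im,K,T=snap("wrist",sys.argv[1]);P=pose();print(P[:3,3].round(4),"yaw %.1f"%yaw(P))
g=cv2.cvtColor(im,cv2.COLOR_BGR2GRAY);f=im.astype(np.float32);sat=(f[...,2]-f[...,0])/(f.max(2)+5)  # table is yellowish, cells neutral
for a in sys.argv[2:]:
    x,y,zd=map(float,a.split(","));u,v=proj(K,T,[[x,y,zd]])[0].round().astype(int);m=np.zeros_like(g);cv2.circle(m,(u,v),45,255,-1)
    n,l,st,c=cv2.connectedComponentsWithStats(((g<110)&(m>0)).astype(np.uint8))
    ks=[k for k in range(1,n) if 250<st[k,4]<1200 and .8<st[k,2]/st[k,3]<1.25]
    if not ks:print("no disc");continue
    k=ks[0];ax=onplane(K,T,[c[k]],zd)[0];print("axis",ax.round(4),"area",st[k,4])
    th=np.arange(0,360,2.);r=np.arange(.028,.0335,.0005);A,Rr=np.meshgrid(np.radians(th),r,indexing="ij")
    p=np.c_[(ax[0]+Rr*np.cos(A)).ravel(),(ax[1]+Rr*np.sin(A)).ravel(),np.full(A.size,zd-.014)]
    uv=proj(K,T,p).astype(np.float32).reshape(A.shape+(2,));s=cv2.remap(sat,uv[...,0],uv[...,1],cv2.INTER_LINEAR).mean(1)
    b=cv2.remap(g.astype(np.float32),uv[...,0],uv[...,1],cv2.INTER_LINEAR).mean(1)
    w=np.exp(-.5*((np.arange(-10,11)*2)/6)**2);sm=np.convolve(np.r_[s,s,s],w/w.sum(),"same")[180:360]
    for j in np.argsort(sm)[:1]:
        q=np.arange(j-7,j+8);d=np.clip(np.median(s)-s[q%180],0,None);print("nose dir %.1f"%((q*d).sum()/d.sum()*2),"sat",sm[j].round(3),"median",np.median(s).round(3))
    print("profile",[(int(t),round(float(sm[i]),3)) for i,t in enumerate(th) if sm[i]<np.median(sm)-.008])
E
python3 nose.py w12 .4159,.253,.024 .4189,.1458,.024
python3 -c "
from h import *
im=cv2.imread('pics/w12.png');c=im[60:160,150:370].astype(float);c=np.clip((c-190)/60,0,1)*255;cv2.imwrite('pics/w12c.png',cv2.resize(c.astype(np.uint8),(792,360),interpolation=cv2.INTER_CUBIC))"
```

```text
[0.3298 0.1986 0.1766] yaw 1.7
axis [0.4164 0.2541 0.024 ] area 469
nose dir 158.1 sat 0.01 median 0.025
profile [(34, 0.017), (36, 0.016), (38, 0.015), (40, 0.016), (42, 0.016), (44, 0.017), (150, 0.016), (152, 0.014), (154, 0.012), (156, 0.011), (158, 0.01), (160, 0.01), (162, 0.012), (164, 0.014), (166, 0.017), (328, 0.016), (330, 0.015), (332, 0.015), (334, 0.015)]
axis [0.419  0.1457 0.024 ] area 469
nose dir 347.4 sat 0.011 median 0.028
profile [(196, 0.018), (198, 0.016), (200, 0.014), (202, 0.014), (204, 0.015), (206, 0.017), (282, 0.02), (284, 0.02), (286, 0.019), (288, 0.019), (290, 0.019), (292, 0.02), (332, 0.02), (334, 0.019), (336, 0.018), (338, 0.017), (340, 0.015), (342, 0.014), (344, 0.013), (346, 0.011), (348, 0.011), (350, 0.011), (352, 0.013), (354, 0.015), (356, 0.018)]
```

View pics/w12c.png

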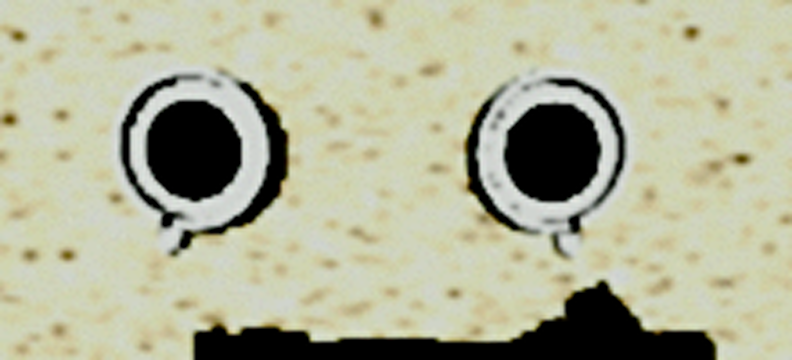

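```bash
python3 - <<'E'
from h import *
im,K,T=snap("wrist","w13")
for ax,p in(((.4164,.2541),[(174,238),(172,250)]),((.419,.1457),[(568,241),(570,254)])):
    w=onplane(K,T,np.array(p)/3.6+[150,60],.012)[:,:2]-ax;print(w.round(4),np.hypot(*w.T),np.degrees(np.arctan2(w[:,1],w[:,0]))%360)
go([.4164,.2541,.10],0)
E
```

```text
[[-0.027   0.0076]
 [-0.0307  0.0083]] [0.02800811 0.03183752] [164.26304271 164.88054184]
[[-0.0267 -0.01  ]
 [-0.0308 -0.011 ]] [0.02855794 0.0326954 ] [200.60127021 199.68746204]
shift mm [ 86.1 -54.   78.8] turn [ 0.2 -1.4  1.6] yaw now 1.6 q6 2.08
```

Request:
arm_command([
  [[0.04,-0.026,0.01,0.2,-1.2,1.6],[0.038,-0.024,0.02,0,0,0],[0,0,0.035,0,0,0],[0,0,0.02,0,0,0],[0,0,0,0,0,0],[0,0,0,0,0,0]],
])

```text
clock: 30.9
tool_pos: [0.415, 0.2437, 0.0969]
eef_rot: [-0.002, 1.0, -0.006, 0.007]
force: [0.0, 0.4, 0.5]
width: 0.0912
```

```bash
python3 -c "
from h import *
go([.4164,.2541,.0115],0)"
```

```text
shift mm [  0.  -10.   85.5] turn [-0.3 -0.8 -0.7] yaw now -0.7 q6 2.09
```

Request:
arm_command([
  [[0,-0.005,0.005,-0.3,-0.8,-0.7],[0,-0.005,0.015,0,0,0],[0,0,0.02,0,0,0],[0,0,0.015,0,0,0],[0,0,0.005,0,0,0],[0,0,0,0,0,0],[0,0,0,0,0,0]],
])

```text
clock: 31.6
tool_pos: [0.4215, 0.2564, 0.0444]
eef_rot: [-0.004, 1.0, 0.0, 0.007]
force: [0.0, -0.2, 0.1]
width: 0.0912
```

```bash
python3 -c "
from h import *
go([.4164,.2541,.0115],0)"
```

```text
shift mm [-5.6  2.6 32.8] turn [-0.5 -0.8  0. ] yaw now 0.0 q6 2.09
```

Request:
arm_command([
  [[-0.003,0.0015,0.003,-0.5,-0.8,0],[-0.0025,0.001,0.008,0,0,0],[0,0,0.01,0,0,0],[0,0,0.006,0,0,0],[0,0,0,0,0,0],[0,0,0,0,0,0]],
])

```text
clock: 32.2
tool_pos: [0.4165, 0.2543, 0.0167]
eef_rot: [-0.0, 1.0, 0.0, 0.001]
force: [0.1, 0.2, 0.8]
width: 0.0913
```

```bash
python3 -c "
from h import *
go([.4164,.2541,.0115],0)"
```

```text
shift mm [-0.2  0.2  5.2] turn [-0.1 -0.1  0. ] yaw now 0.0 q6 2.10
```

Request:
arm_command([
  [[0,0,0.0045,0,0,0],[0,0,0,0,0,0],[0,0,0,0,0,0],[0,0,0,0,0,0],[0,0,0,0,0,0],[0,0,0,0,0,0],[0,0,0,0,0,0]],
], jaw=0.0, squeeze=25)

```text
clock: 32.9
tool_pos: [0.417, 0.2546, 0.0123]
eef_rot: [-0.001, 1.0, 0.0, 0.002]
force: [-0.1, 0.1, -1.8]
width: 0.0469
```

Request:
arm_command([
  [[0,0,-0.01,0,0,0],[0,0,-0.02,0,0,0],[0,0,-0.03,0,0,0],[0,0,-0.045,0,0,0],[0,0,-0.045,0,0,0],[0,0,-0.045,0,0,0],[0,0,0,0,0,0]],
])

```text
clock: 33.6
tool_pos: [0.4152, 0.2536, 0.2174]
eef_rot: [-0.0, 1.0, 0.0, 0.0]
force: [0.5, -0.2, -0.7]
width: 0.0467
```

```bash
python3 -c "
from h import *
go([.33,.21,.21],0);go([.33,-.1,.21],0)"
```

```text
shift mm [-85.3  43.6   7.3] turn [-0. -0.  0.] yaw now 0.0 q6 2.09
shift mm [-85.5 353.6   7.2] turn [-0. -0.  0.] yaw now 0.0 q6 2.09
```

Request:
arm_command([
  [[-0.04,0.02,0,0,0,0],[-0.043,0.024,0,0,0,0],[0,0.045,0,0,0,0],[0,0.048,0,0,0,0],[0,0.048,0,0,0,0],[0,0.048,0,0,0,0],[0,0.048,0,0,0,0],[0,0.048,0,0,0,0]],
])

```text
clock: 34.4
tool_pos: [0.3274, -0.0799, 0.2161]
eef_rot: [-0.002, 1.0, 0.009, 0.003]
force: [0.9, 0.8, -0.8]
width: 0.0468
```

Request:
arm_command([
  [[0,0.045,0,0,0,0],[0,0.045,0,0,0,0],[0.03,0.04,0,0,0,0],[0.04,0.04,0,0,0,0],[0.04,0.04,0,0,0,0],[0.02,0.02,0,0,0,0],[0,0,0,0,0,0]],
])

```text
clock: 35.1
tool_pos: [0.4485, -0.3122, 0.2128]
eef_rot: [-0.003, 1.0, 0.002, 0.001]
force: [-0.6, 0.6, -1.4]
width: 0.0467
```

```bash
python3 - <<'E'
from h import *
s=sensors.get_state();print(s["force"],s["width"],s["tool_pos"])
go([.5181,-.3648,.13],7.2)
E
```

```text
[-0.58081197  0.61547983 -1.42965927] 0.04668528260826549 [ 0.44852512 -0.31221354  0.2128089 ]
shift mm [69.1 53.3 82.7] turn [-0.3 -0.2 -6.9] yaw now 0.3 q6 0.93
```

Request:
arm_command([
  [[0.034,0.026,0,0,0,0],[0.034,0.026,0.01,0,0,0],[0,0,0.03,0,0,-6.5],[0,0,0.03,0,0,0],[0,0,0,0,0,0],[0,0,0,0,0,0]],
])

```text
clock: 35.7
tool_pos: [0.5132, -0.3601, 0.1377]
eef_rot: [-0.007, 0.998, 0.061, -0.003]
force: [0.5, 0.2, -1.2]
width: 0.0467
```

```bash
python3 -c "
from h import *
print(pose()[:3,3]);go([.5181,-.3648,.0383],7.2)"
```

```text
[ 0.51324804 -0.36007852  0.13770089]
shift mm [ 4.8  6.6 99.3] turn [-0.8  0.3 -0.2] yaw now 7.0 q6 0.81
```

Request:
arm_command([
  [[0.002,0.003,0.01,-0.8,0.3,0],[0.002,0.003,0.02,0,0,0],[0,0,0.025,0,0,0],[0,0,0.015,0,0,0],[0,0,0,0,0,0],[0,0,0,0,0,0]],
])

```text
clock: 36.3
tool_pos: [0.5205, -0.3664, 0.0786]
eef_rot: [0.005, 0.998, 0.061, 0.006]
force: [0.5, -0.4, -0.4]
width: 0.0467
```

```bash
python3 -c "
from h import *
print(pose()[:3,3]);go([.5181,-.3648,.0383],7.2)"
```

```text
[ 0.52054369 -0.36638269  0.07861236]
shift mm [-2.7 -2.3 40.3] turn [ 0.7 -0.7 -0.2] yaw now 7.0 q6 0.82
```

Request:
arm_command([
  [[-0.0013,-0.001,0.005,0.7,-0.7,-0.2],[-0.001,-0.001,0.01,0,0,0],[0,0,0.012,0,0,0],[0,0,0.006,0,0,0],[0,0,0,0,0,0],[0,0,0,0,0,0]],
])

```text
clock: 36.9
tool_pos: [0.5193, -0.3656, 0.0469]
eef_rot: [0.001, 0.998, 0.063, 0.001]
force: [0.4, 0.6, -0.7]
width: 0.0468
```

```bash
python3 -c "
from h import *
print(pose()[:3,3]);go([.5181,-.3648,.0383],7.2)"
```

```text
[ 0.51929998 -0.36556061  0.04687547]
shift mm [-1.1 -0.9  8.6] turn [ 0.1 -0.1  0. ] yaw now 7.2 q6 0.81
```

Request:
arm_command([
  [[-0.0015,-0.0012,0.004,0,0,0],[0,0,0.004,0,0,0],[0,0,0.0015,0,0,0],[0,0,0,0,0,0],[0,0,0,0,0,0]],
])

```text
clock: 37.4
tool_pos: [0.5183, -0.3651, 0.0386]
eef_rot: [0.002, 0.998, 0.063, 0.002]
force: [-1.3, 0.3, -0.6]
width: 0.0469
```

```bash
python3 -c "
from h import *
s=sensors.get_state();print(s['force'],s['width'],s['tool_pos']);go([.5181,-.3648,.0383],7.2)"
```

```text
[-1.2558234   0.32958091 -0.58632564] 0.046917905105522434 [ 0.51828847 -0.36505293  0.03860767]
shift mm [-0.2 -0.3  0.3] turn [ 0.2 -0.3  0. ] yaw now 7.2 q6 0.81
```

Request:
arm_command([
  [[0,0,0,0,0,0],[0,0,0,0,0,0],[0,0,0,0,0,0],[0,0,-0.015,0,0,0],[0,0,-0.03,0,0,0],[0,0,-0.045,0,0,0],[0,0,-0.045,0,0,0],[0,0,-0.045,0,0,0]],
], jaw=0.66)

```text
clock: 38.2
tool_pos: [0.5143, -0.3621, 0.2159]
eef_rot: [-0.004, 0.998, 0.063, -0.005]
force: [0.2, -0.6, -0.7]
width: 0.0601
```

Request:
arm_command([
  [[-0.04,0,0,0,0,7],[-0.04,0,0,0,0,0],[-0.03,0,0,0,0,0],[0,0,0,0,0,0],[0,0,0,0,0,0]],
])

```text
clock: 38.7
tool_pos: [0.4061, -0.3706, 0.2264]
eef_rot: [0.004, 1.0, 0.0, 0.004]
force: [-0.8, 0.1, 0.3]
width: 0.0602
```

```bash
python3 chk.py w14 1 2 3;python3 -c "
from h import *
go([.31,-.1,.21],0);go([.335,.09,.20],0)"
```

```text
[ 0.4061 -0.3705  0.2262] yaw 0.1
S 1 disc px [184.1  33.8] area 508 axis [ 0.5632 -0.2972  0.05  ] err mm [-0.3 -1. ]
  nose tip expected px [[208.2  59.3]] crop origin 145 -4
S 2 disc px [246.3  78.4] area 442 axis [ 0.5177 -0.365   0.05  ] err mm [-0.4 -0.2]
  nose tip expected px [[242.4 108.8]] crop origin 206 39
S 3 disc px [303.6 120.6] area 394 axis [ 0.471  -0.4327  0.05  ] err mm [-1.3 -0.6]
  nose tip expected px [[328.3 122.5]] crop origin 262 79
shift mm [ -96.  -270.7   13.6] turn [ 0.4 -0.4  0.1] yaw now 0.1 q6 0.81
shift mm [ -70.8 -460.7   22.4] turn [ 0.4 -0.4  0.1] yaw now 0.1 q6 0.81
```

Request:
arm_command([
  [[-0.042,-0.03,0,0,0,0],[-0.042,-0.03,0,0,0,0],[0,-0.047,0,0,0,0],[0,-0.047,0,0,0,0],[0,-0.047,0,0,0,0],[0,-0.047,0,0,0,0],[0,-0.047,0,0,0,0],[0,-0.047,0,0,0,0]],
], jaw=1.0)

```text
clock: 39.55
tool_pos: [0.3285, -0.0241, 0.2207]
eef_rot: [0.003, 1.0, -0.003, 0.006]
force: [1.9, 1.0, 0.0]
width: 0.0914
```

Request:
arm_command([
  [[0,-0.04,0.01,0,0,0],[0,-0.04,0.01,0,0,0],[0,0,0,0,0,0],[0,0,0,0,0,0]],
])

```text
clock: 39.95
tool_pos: [0.3317, 0.0667, 0.2006]
eef_rot: [0.002, 1.0, 0.005, 0.008]
force: [0.3, -0.0, 0.0]
width: 0.0911
```

```bash
python3 nose.py w15 .419,.1457,.024; python3 -c "
from h import *
go([.419,.1457,.09],0)"
```

```text
[0.3317 0.0663 0.2006] yaw 0.5
axis [0.4322 0.1163 0.024 ] area 414
nose dir 200.0 sat 0.015 median 0.028
profile [(38, 0.02), (40, 0.019), (42, 0.019), (44, 0.019), (46, 0.019), (48, 0.02), (194, 0.019), (196, 0.016), (198, 0.015), (200, 0.015), (202, 0.017), (204, 0.02)]
shift mm [ 86.1 -79.1 111.8] turn [ 0.2 -0.9  0.5] yaw now 0.5 q6 1.74
```

Request:
arm_command([
  [[0.01,-0.025,0.02,0,-0.9,0.5],[0.005,-0.022,0.02,0,0,0],[0,0,0,0,0,0],[0,0,0,0,0,0]],
])

```text
clock: 40.4
tool_pos: [0.3513, 0.1104, 0.1613]
eef_rot: [0.002, 1.0, -0.005, 0.002]
force: [0.2, -0.6, 0.3]
width: 0.0912
```

```bash
python3 nose.py w16 .432,.1163,.024; python3 -c "
from h import *
go([.432,.1163,.09],0)"
```

```text
[0.3512 0.1103 0.1614] yaw -0.6
axis [0.4323 0.1162 0.024 ] area 509
nose dir 200.1 sat 0.014 median 0.03
profile [(40, 0.022), (42, 0.02), (44, 0.019), (46, 0.018), (48, 0.018), (50, 0.018), (52, 0.02), (146, 0.022), (148, 0.022), (194, 0.019), (196, 0.016), (198, 0.014), (200, 0.014), (202, 0.015), (204, 0.018), (206, 0.022)]
shift mm [80.4 -7.1 71.7] turn [ 0.3 -0.3 -0.6] yaw now -0.6 q6 1.86
```

Request:
arm_command([
  [[0.04,-0.004,0,0.3,-0.3,-0.6],[0.036,-0.003,0.015,0,0,0],[0,0,0.035,0,0,0],[0,0,0.03,0,0,0],[0,0,0.01,0,0,0],[0,0,0,0,0,0],[0,0,0,0,0,0]],
])

```text
clock: 41.15
tool_pos: [0.4359, 0.1093, 0.0766]
eef_rot: [-0.001, 1.0, -0.006, 0.007]
force: [0.2, 0.7, 0.3]
width: 0.0913
```

```bash
python3 -c "
from h import *
print(pose()[:3,3]);go([.4323,.1162,.012],0)"
```

```text
[0.43593586 0.10926165 0.07660866]
shift mm [-4.6 -6.7 64.6] turn [-0.2 -0.8 -0.7] yaw now -0.7 q6 1.80
```

Request:
arm_command([
  [[-0.003,-0.0035,0.005,0,-0.8,-0.7],[-0.003,-0.0035,0.012,0,0,0],[0,0,0.015,0,0,0],[0,0,0.005,0,0,0],[0,0,0,0,0,0],[0,0,0,0,0,0]],
])

```text
clock: 41.75
tool_pos: [0.4341, 0.1182, 0.045]
eef_rot: [-0.003, 1.0, 0.001, 0.006]
force: [0.8, -0.2, 0.3]
width: 0.0912
```

```bash
python3 -c "
from h import *
print(pose()[:3,3]);go([.4323,.1162,.012],0)"
```

```text
[0.43410859 0.11824448 0.04495378]
shift mm [-2.2  2.3 32.9] turn [-0.4 -0.7  0.2] yaw now 0.2 q6 1.80
```

Request:
arm_command([
  [[-0.001,0.001,0.004,-0.4,-0.7,0.2],[-0.0005,0.001,0.008,0,0,0],[0,0,0.01,0,0,0],[0,0,0.006,0,0,0],[0,0,0,0,0,0],[0,0,0,0,0,0]],
])

```text
clock: 42.35
tool_pos: [0.4334, 0.1163, 0.0155]
eef_rot: [0.0, 1.0, -0.0, 0.0]
force: [0.1, 0.7, 0.5]
width: 0.0912
```

```bash
python3 -c "
from h import *
print(pose()[:3,3]);go([.4323,.1162,.012],0)"
```

```text
[0.43337399 0.1162668  0.01550471]
shift mm [-1.1  0.1  3.5] turn [ 0. -0. -0.] yaw now -0.0 q6 1.81
```

Request:
arm_command([
  [[-0.0014,0,0.0035,0,0,0],[0,0,0,0,0,0],[0,0,0,0,0,0],[0,0,0,0,0,0],[0,0,0,0,0,0],[0,0,0,0,0,0],[0,0,0,0,0,0]],
], jaw=0.0, squeeze=25)

```text
clock: 43.05
tool_pos: [0.4323, 0.1164, 0.0123]
eef_rot: [0.0, 1.0, -0.0, 0.001]
force: [0.3, 1.1, -0.4]
width: 0.0465
```

Request:
arm_command([
  [[0,0,-0.01,0,0,0],[0,0,-0.02,0,0,0],[-0.01,0,-0.03,0,0,0],[-0.02,0,-0.045,0,0,0],[-0.035,0,-0.04,0,0,0],[-0.04,0,-0.03,0,0,0],[0,0,0,0,0,0]],
])

```text
clock: 43.75
tool_pos: [0.3276, 0.1166, 0.1935]
eef_rot: [-0.001, 1.0, -0.001, 0.002]
force: [0.9, 1.0, -0.6]
width: 0.0466
```

```bash
python3 -c "
from h import *
s=sensors.get_state();print(s['force'],s['width'],s['tool_pos']);go([.325,-.1,.21],0)"
```

```text
[ 0.87599131  0.9509524  -0.62018104] 0.04658860892232413 [0.32757809 0.11656498 0.19354846]
shift mm [ -2.1 216.6 -16.7] turn [-0.1 -0.2 -0.1] yaw now -0.1 q6 1.88
```

Request:
arm_command([
  [[0,0.046,-0.005,0,0,0],[0,0.046,-0.005,0,0,0],[0,0.046,0,0,0,0],[0,0.046,0,0,0,0],[0,0.046,0,0,0,0],[0,0.046,0,0,0,0],[0,0.046,0,0,0,0],[0,0.046,0,0,0,0]],
])

```text
clock: 44.55
tool_pos: [0.3324, -0.2605, 0.2063]
eef_rot: [-0.001, 1.0, 0.008, 0.009]
force: [1.8, 0.9, -0.8]
width: 0.0469
```

Request:
arm_command([
  [[0.02,0.03,0,0,0,0],[0.02,0.03,0,0,0,-8.5],[0,0,0,0,0,-8.5],[0,0,0,0,0,-8.5],[0,0,0,0,0,-8.5],[0,0,0,0,0,-8.5],[0,0,0,0,0,-8.5],[0,0,0,0,0,-8.5]],
])

```text
clock: 45.35
tool_pos: [0.3739, -0.3338, 0.2018]
eef_rot: [0.003, 0.861, 0.508, 0.006]
force: [0.5, 0.5, -0.3]
width: 0.0473
```

Request:
arm_command([
  [[0,0,0,0,0,-8.5],[0,0,0,0,0,-8.5],[0,0,0,0,0,-8.5],[0,0,0,0,0,-8.5],[0,0,0,0,0,-8.5],[0,0,0,0,0,-8.5],[0,0,0,0,0,0]],
])

```text
clock: 46.05
tool_pos: [0.3738, -0.336, 0.1981]
eef_rot: [0.003, 0.555, 0.832, 0.005]
force: [0.3, -0.8, -1.0]
width: 0.0471
```

```bash
python3 -c "
from h import *
s=sensors.get_state();print(s['force'],s['width'],s['tool_pos']);go([.4042,-.3865,.15],154.3)"
```

```text
[ 0.30859073 -0.75037989 -0.95314035] 0.04705717922376527 [ 0.37383944 -0.33602093  0.19809939]
shift mm [-58.3   8.1  48.2] turn [  0.6   0.2 -41.7] yaw now 112.6 q6 -1.16
```

Request:
arm_command([
  [[-0.029,0.004,0,0,0,0],[-0.029,0.004,0,0,0,0],[0,0,0.01,0,0,-8.4],[0,0,0.01,0,0,-8.4],[0,0,0.01,0,0,-8.4],[0,0,0.01,0,0,-8.4],[0,0,0,0,0,-8],[0,0,0,0,0,0]],
])

```text
clock: 46.85
tool_pos: [0.4051, -0.3903, 0.1533]
eef_rot: [0.003, 0.223, 0.975, 0.004]
force: [-1.1, -0.5, -0.8]
width: 0.0466
```

```bash
python3 -c "
from h import *
s=sensors.get_state();print(s['force'],s['width'],s['tool_pos']);go([.4042,-.3865,.0383],154.3)"
```

```text
[-1.05914487 -0.46575719 -0.81232278] 0.046550228165318924 [ 0.40509689 -0.39027036  0.15330555]
shift mm [  2.9   2.  115. ] turn [ 0.5  0.2 -0.1] yaw now 154.2 q6 -1.92
```

Request:
arm_command([
  [[0.0015,0.001,0.015,0.5,0.2,0],[0.001,0.001,0.03,0,0,0],[0,0,0.03,0,0,0],[0,0,0.012,0,0,0],[0,0,0,0,0,0],[0,0,0,0,0,0]],
])

```text
clock: 47.45
tool_pos: [0.4059, -0.3899, 0.0655]
eef_rot: [0.002, 0.236, 0.972, -0.001]
force: [0.2, 0.4, 0.1]
width: 0.0464
```

```bash
python3 -c "
from h import *
s=sensors.get_state();print(s['force'],s['width'],s['tool_pos']);go([.4042,-.3865,.0383],154.3)"
```

```text
[0.20982372 0.41907937 0.05455069] 0.046406848019429923 [ 0.40586966 -0.38988164  0.06546179]
shift mm [ 3.2  2.3 27.1] turn [-0.1  0.3 -1.6] yaw now 152.7 q6 -1.88
```

Request:
arm_command([
  [[0.002,0.0012,0.004,0,0.3,-1.6],[0.0015,0.0012,0.008,0,0,0],[0,0,0.007,0,0,0],[0,0,0,0,0,0],[0,0,0,0,0,0]],
])

```text
clock: 47.95
tool_pos: [0.4055, -0.3878, 0.0486]
eef_rot: [0.003, 0.223, 0.975, -0.003]
force: [0.1, -0.8, -0.6]
width: 0.047
```

```bash
python3 -c "
from h import *
s=sensors.get_state();print(s['force'],s['width'],s['tool_pos']);go([.4042,-.3865,.0383],154.3)"
```

```text
[ 0.0644031  -0.80192783 -0.57290757] 0.04698280025041659 [ 0.40550722 -0.38784176  0.04855159]
shift mm [ 1.8  0.7 10.2] turn [-0.2  0.4 -0. ] yaw now 154.3 q6 -1.90
```

Request:
arm_command([
  [[0.002,0.001,0.004,-0.2,0.4,0],[0,0,0.004,0,0,0],[0,0,0.0025,0,0,0],[0,0,0,0,0,0],[0,0,0,0,0,0]],
])

```text
clock: 48.45
tool_pos: [0.4045, -0.3864, 0.0382]
eef_rot: [0.0, 0.223, 0.975, -0.0]
force: [-0.2, 1.3, -0.6]
width: 0.0472
```

```bash
python3 -c "
from h import *
s=sensors.get_state();print(s['force'],s['width'],s['tool_pos']);go([.4042,-.3865,.0383],154.3)"
```

```text
[-0.15027106  1.34772523 -0.60828524] 0.047173063602511646 [ 0.40450245 -0.38636755  0.03824458]
shift mm [ 0.2 -0.3 -0.1] turn [-0.   0.  -0.1] yaw now 154.2 q6 -1.90
```

Request:
arm_command([
  [[0,0,0,0,0,0],[0,0,0,0,0,0],[0,0,0,0,0,0],[0,0,-0.015,0,0,0],[0,0,-0.03,0,0,0],[0,0,-0.045,0,0,0],[0,0,-0.045,0,0,0],[0,0,-0.045,0,0,0]],
], jaw=0.66)

```text
clock: 49.25
tool_pos: [0.4016, -0.3834, 0.216]
eef_rot: [-0.007, 0.223, 0.975, 0.004]
force: [1.1, -0.6, -0.5]
width: 0.0603
```

Request:
arm_command([
  [[0,0,0,0,0,8.5],[0,0,0,0,0,8.5],[0,0,0,0,0,8.5],[0,0,0,0,0,8.5],[0,0,0,0,0,8.5],[0,0,0,0,0,8.5],[0,0,0,0,0,8.5],[0,0,0,0,0,8.5]],
])

```text
clock: 50.05
tool_pos: [0.4046, -0.3864, 0.2256]
eef_rot: [0.001, 0.736, 0.677, -0.0]
force: [-0.4, 0.6, -0.8]
width: 0.0602
```

Request:
arm_command([
  [[0,0,0,0,0,8.5],[0,0,0,0,0,8.5],[0,0,0,0,0,8.5],[0,0,0,0,0,8.5],[0,0,0,0,0,8.5],[0,0,0,0,0,8.5],[0,0,0,0,0,8.5],[0,0,0,0,0,8.5]],
])

```text
clock: 50.85
tool_pos: [0.404, -0.3859, 0.2245]
eef_rot: [0.001, 0.99, 0.144, -0.0]
force: [0.1, -0.5, -0.1]
width: 0.0602
```

```bash
python3 -c "
from h import *
s=sensors.get_state();print(s['force'],s['width'],s['tool_pos']);go([.35,-.33,.20],0)"
```

```text
[ 0.12938248 -0.49677561 -0.11297181] 0.06020583506191526 [ 0.40402769 -0.38593064  0.22452703]
shift mm [-35.9 -69.   24.5] turn [ 0.1  0.  16.5] yaw now 16.5 q6 0.50
```

Request:
arm_command([
  [[0,0,0,0,0,8.2],[0,0,0,0,0,8.2],[-0.035,-0.02,0,0,0,0],[-0.02,-0.02,0,0,0,0],[0,0,0,0,0,0],[0,0,0,0,0,0]],
])

```text
clock: 51.45
tool_pos: [0.348, -0.3443, 0.2231]
eef_rot: [0.0, 1.0, -0.007, -0.0]
force: [0.9, 0.2, 0.9]
width: 0.0605
```

```bash
cat > fin.py <<'E'
from h import *
import sys
im,K,T=snap("wrist",sys.argv[1]);P=pose();print(P[:3,3].round(4),"yaw %.1f"%yaw(P));g=cv2.cvtColor(im,cv2.COLOR_BGR2GRAY)
S=[[.5635,-.2962],[.5181,-.3648],[.4723,-.4321],[.4498,-.3186],[.4042,-.3865]];M=[225.8,171.7,263.3,146.0,354.4]
def prof(x,y,z,r):
    A,Rr=np.meshgrid(np.radians(np.arange(0,360,1.)),r,indexing="ij");p=np.c_[(x+Rr*np.cos(A)).ravel(),(y+Rr*np.sin(A)).ravel(),np.full(A.size,z)]
    uv=proj(K,T,p).astype(np.float32).reshape(A.shape+(2,));return cv2.remap(g.astype(np.float32),uv[...,0],uv[...,1],cv2.INTER_LINEAR).mean(1)
for i in(1,2,3,5):
    s=S[i-1];u,v=proj(K,T,[[s[0],s[1],.05]])[0].round().astype(int);m=np.zeros_like(g);cv2.circle(m,(u,v),20,255,-1)
    n,l,st,c=cv2.connectedComponentsWithStats(((g<130)&(m>0)).astype(np.uint8));k=1+np.argmax(st[1:,4]);ax=onplane(K,T,[c[k]],.05)[0]
    o=[]
    for z,r,ce in((.0385,np.arange(.029,.0335,.0005),ax),(.026,np.arange(.038,.048,.0005),s)):
        pr=prof(ce[0],ce[1],z,r);q=np.arange(int(M[i-1])-40,int(M[i-1])+41);d=pr[q%360];d=np.clip(d-.5*(d.max()+np.median(d)),0,None);o.append((q*d).sum()/d.sum())
    print("S",i,"area",st[k,4],"off mm",((ax[:2]-s)*1000).round(1),"nose %.1f line %.1f"%tuple(o))
E
python3 fin.py w17; python3 -c "
from h import *
go([.4515,-.2534,.12],0)"
```

```text
[ 0.3481 -0.3443  0.2231] yaw -0.7
shift mm [102.4 -92.2 102.9] turn [ 0.   0.1 -0.7] yaw now -0.7 q6 0.78Traceback (most recent call last):
  File "fin.py", line 10, in <module>
    n,l,st,c=cv2.connectedComponentsWithStats(((g<130)&(m>0)).astype(np.uint8));k=1+np.argmax(st[1:,4]);ax=onplane(K,T,[c[k]],.05)[0]
                                                                                    ~~~~~~~~~^^^^^^^^^^
    return _wrapfunc(a, 'argmax', axis=axis, out=out, **kwds)
    return bound(*args, **kwds)
ValueError: attempt to get argmax of an empty sequence
```

Request:
arm_command([
  [[0.03,0.01,-0.02,0,0,0],[0.01,0.01,-0.02,0,0,0],[0,0,0,0,0,0],[0,0,0,0,0,0]],
])

```text
clock: 51.9
tool_pos: [0.3896, -0.3657, 0.2614]
eef_rot: [-0.001, 1.0, -0.006, -0.002]
force: [0.2, 0.9, -0.4]
width: 0.0602
```

```bash
python3 fin.py w18; python3 -c "
from h import *
go([.4525,-.252,.12],0)"
```

```text
[ 0.3896 -0.3657  0.2614] yaw -0.7
S 1 area 436 off mm [-0.3 -0.9] nose 226.2 line 225.9
S 2 area 385 off mm [-0.6 -0.4] nose 167.7 line 171.9
S 3 area 341 off mm [-1.3 -0.6] nose 262.8 line 263.1
S 5 area 351 off mm [-1.5  0.3] nose 357.4 line 354.4
shift mm [  62.  -114.2  141.4] turn [-0.1  0.2 -0.7] yaw now -0.7 q6 0.81
```

```bash
python3 - <<'E'
from h import *
im,K,T=snap("wrist","w19");out=[]
S={1:(.5635,-.2962,225.8),2:(.5181,-.3648,171.7),3:(.4723,-.4321,263.3),5:(.4042,-.3865,354.4)}
for i in(1,2,3,5):
    x,y,m=S[i];u,v=proj(K,T,[[x,y,.04]])[0].round().astype(int);w=28;c=im[v-w:v+w,u-w:u+w]
    c=cv2.resize(c,(400,300) if 0 else (400,400),interpolation=cv2.INTER_CUBIC)[50:350];out.append(c)
cv2.imwrite("pics/w19c.png",np.vstack([np.hstack(out[:2]),np.hstack(out[2:])]))
E
```

```text
Traceback (most recent call last):
cv2.error: OpenCV(4.12.0) /io/opencv/modules/imgproc/src/resize.cpp:4208: error: (-215:Assertion failed) !ssize.empty() in function 'resize'
```

S1 sits too near the image's top border; I'll crop with a clamp.

```bash
python3 - <<'E'
from h import *
im,K,T=snap("wrist","w20");out=[];im=cv2.copyMakeBorder(im,60,60,60,60,cv2.BORDER_CONSTANT)
S={1:(.5635,-.2962),2:(.5181,-.3648),3:(.4723,-.4321),5:(.4042,-.3865)}
for i in S:
    u,v=proj(K,T,[[*S[i],.04]])[0].round().astype(int)+60;w=32;c=im[v-w:v+w,u-w:u+w]
    out.append(cv2.resize(c,(300,300),interpolation=cv2.INTER_CUBIC))
cv2.imwrite("pics/w20c.png",np.vstack([np.hstack(out[:2]),np.hstack(out[2:])]))
E
```

```text
(no output)
```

View pics/w20c.png

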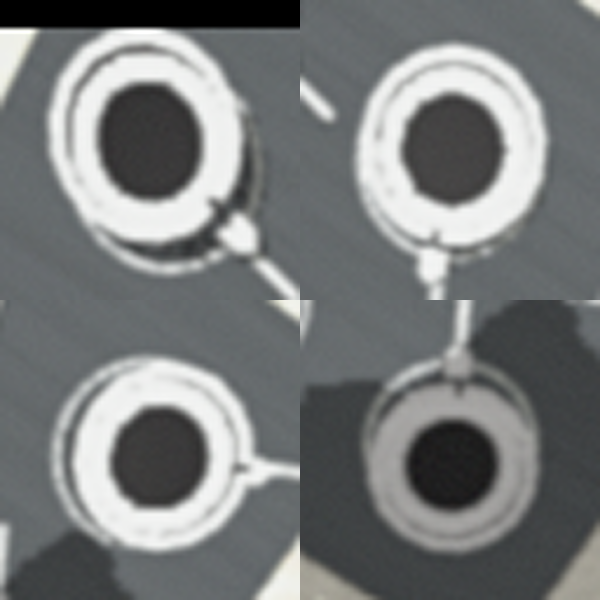

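Request:
arm_command([
  [[0.045,0,0.03,0,0,-0.7],[0.045,0,0.03,0,0,0],[0.034,0,0.03,0,0,0],[0,0,0.04,0,0,0],[0,0,0.03,0,0,0],[0,0,0,0,0,0],[0,0,0,0,0,0]],
])

```text
clock: 52.75
tool_pos: [0.5084, -0.3642, 0.0971]
eef_rot: [-0.002, 1.0, -0.001, -0.004]
force: [1.0, -0.9, 0.3]
width: 0.0603
```

```bash
python3 -c "
from h import *
print(pose()[:3,3]);go([.5179,-.365,.0385],0)"
```

```text
[ 0.50838719 -0.36418377  0.09710541]
shift mm [ 9.9  1.  58.5] turn [-0.2  0.4 -0.2] yaw now -0.2 q6 0.94
```

Request:
arm_command([
  [[0.005,0.0005,0.006,0,0.4,0],[0.0045,0.0005,0.012,0,0,0],[0,0,0.012,0,0,0],[0,0,0,0,0,0],[0,0,0,0,0,0]],
])

```text
clock: 53.25
tool_pos: [0.5202, -0.3674, 0.0703]
eef_rot: [0.001, 1.0, -0.002, 0.004]
force: [-0.2, -0.0, 0.9]
width: 0.0596
```

```bash
python3 -c "
from h import *
print(pose()[:3,3]);go([.5179,-.365,.0385],0)"
```

```text
[ 0.5201905  -0.36735643  0.07032186]
shift mm [-2.5 -2.4 31.8] turn [ 0.1 -0.4 -0.2] yaw now -0.2 q6 0.94
```

Request:
arm_command([
  [[-0.001,-0.0015,0.003,0,-0.4,0],[-0.001,-0.001,0.007,0,0,0],[0,0,0.01,0,0,0],[0,0,0.007,0,0,0],[0,0,0,0,0,0],[0,0,0,0,0,0]],
])

```text
clock: 53.85
tool_pos: [0.518, -0.3648, 0.0413]
eef_rot: [0.001, 1.0, -0.002, 0.0]
force: [0.0, 0.3, 0.3]
width: 0.0601
```

```bash
python3 -c "
from h import *
print(pose()[:3,3],sensors.get_state()['force']);go([.5179,-.365,.0385],0)"
```

```text
[ 0.51797085 -0.36475169  0.04131294] [0.00981042 0.27468727 0.29140795]
shift mm [-0.1  0.2  2.8] turn [ 0.2 -0.  -0.3] yaw now -0.3 q6 0.95
```

Request:
arm_command([
  [[0,0,0.001,0,0,0],[0,0,0,0,0,0],[0,0,0,0,0,0],[0,0,0,0,0,0],[0,0,0,0,0,0]],
], jaw=0.0, squeeze=25)

```text
clock: 54.35
tool_pos: [0.5181, -0.3649, 0.0405]
eef_rot: [0.002, 1.0, -0.002, 0.0]
force: [-0.0, -0.0, -0.7]
width: 0.0468
```

Request:
arm_command([
  [[0,0,0,0,0,-3.8],[0,0,0,0,0,0],[0,0,0,0,0,0]],
])

```text
clock: 54.65
tool_pos: [0.5181, -0.3649, 0.0405]
eef_rot: [0.002, 1.0, 0.031, 0.0]
force: [0.3, -0.5, -1.8]
width: 0.0468
```

```bash
python3 -c "
from h import *
s=sensors.get_state();print(s['tool_pos'],s['force'],s['width']);go([.5181,-.3648,.04],3.6)"
```

```text
[ 0.51809413 -0.36488854  0.04053516] [ 0.33351101 -0.47583921 -1.81433725] 0.04680086717870309
shift mm [ 0.  -0.1  0.5] turn [ 0.2 -0.  -0. ] yaw now 3.6 q6 0.88
```

Request:
arm_command([
  [[0,0,0,0,0,0],[0,0,0,0,0,0],[0,0,0,0,0,0],[0,0,-0.015,0,0,0],[0,0,-0.03,0,0,0],[0,0,-0.045,0,0,0],[0,0,-0.045,0,0,0],[0,0,-0.045,0,0,0]],
], jaw=0.66)

```text
clock: 55.45
tool_pos: [0.5148, -0.3621, 0.2189]
eef_rot: [-0.004, 1.0, 0.029, -0.006]
force: [1.0, 0.1, -0.0]
width: 0.0603
```

Request:
arm_command([
  [[-0.045,-0.01,0,0,0,3.6],[-0.045,-0.01,0,0,0,0],[-0.034,-0.01,-0.02,0,0,0],[0,0,0,0,0,0],[0,0,0,0,0,0]],
])

```text
clock: 55.95
tool_pos: [0.392, -0.3371, 0.2506]
eef_rot: [0.004, 1.0, -0.003, 0.003]
force: [-0.2, -0.7, 0.5]
width: 0.0604
```

```bash
python3 fin.py w21; python3 -c "
from h import *
go([.4525,-.252,.12],0)"
```

```text
[ 0.3922 -0.3372  0.2507] yaw -0.4
S 1 area 453 off mm [-0.4 -0.8] nose 226.6 line 226.0
S 2 area 398 off mm [-0.6  0.1] nose 171.7 line 171.9
S 3 area 362 off mm [-1.3 -0.5] nose 262.3 line 263.0
S 5 area 367 off mm [-1.6  0.4] nose 355.4 line 354.4
shift mm [ 58.9 -86.7 130.3] turn [ 0.5 -0.4 -0.4] yaw now -0.4 q6 0.85
```

Request:
arm_command([
  [[0.03,-0.043,0.02,0.4,-0.4,-0.4],[0.03,-0.042,0.03,0,0,0],[0,0,0.04,0,0,0],[0,0,0.02,0,0,0],[0,0,0,0,0,0],[0,0,0,0,0,0]],
], jaw=0.45)

```text
clock: 56.6
tool_pos: [0.4555, -0.2609, 0.1393]
eef_rot: [0.001, 1.0, 0.001, 0.001]
force: [-0.5, 0.1, -0.5]
width: 0.0411
```

```bash
python3 -c "
from h import *
print(pose()[:3,3]);go([.455,-.2525,.052],0)"
```

```text
[ 0.45549388 -0.2608656   0.13931245]
shift mm [-0.6 -8.6 87.3] turn [ 0.2 -0.1  0.1] yaw now 0.1 q6 1.03
```

Request:
arm_command([
  [[-0.001,-0.004,0.01,0,0,0],[-0.001,-0.004,0.02,0,0,0],[0,0,0.02,0,0,0],[0,0,0.01,0,0,0],[0,0,0,0,0,0],[0,0,0,0,0,0]],
])

```text
clock: 57.2
tool_pos: [0.4579, -0.2559, 0.0812]
eef_rot: [0.004, 1.0, -0.0, 0.006]
force: [0.4, 0.1, -0.1]
width: 0.041
```

```bash
python3 -c "
from h import *
print(pose()[:3,3]);go([.455,-.2525,.052],0)"
```

```text
[ 0.45791198 -0.25592411  0.08118568]
shift mm [-3.2 -3.7 29.1] turn [ 0.5 -0.6 -0. ] yaw now -0.0 q6 1.04
```

Request:
arm_command([
  [[-0.0015,-0.0015,0.005,0.5,-0.6,0],[-0.001,-0.001,0.01,0,0,0],[0,0,0.009,0,0,0],[0,0,0.002,0,0,0],[0,0,0,0,0,0],[0,0,0,0,0,0]],
])

```text
clock: 57.8
tool_pos: [0.4566, -0.2542, 0.055]
eef_rot: [0.001, 1.0, -0.001, 0.002]
force: [-0.3, 0.0, 0.7]
width: 0.0408
```

Request:
arm_command([
  [[0,0,0,0,0,0],[0,0,0,0,0,0],[0,0,0,0,0,0],[0,0,0,0,0,0],[0,0,0,0,0,0],[0,0,0,0,0,0]],
], jaw=0.0, squeeze=6)

```text
clock: 58.4
tool_pos: [0.4571, -0.2535, 0.0556]
eef_rot: [-0.0, 1.0, -0.001, 0.002]
force: [0.3, 0.3, -0.2]
width: 0.0136
```

```bash
python3 -c "
from h import *
print(pose()[:3,3],sensors.get_state()['force']);go([.476,-.2175,.054],0)"
```

```text
[ 0.45706823 -0.25346741  0.05560213] [ 0.29712399  0.26813447 -0.24775324]
shift mm [ 18.8 -36.    1.7] turn [-0.  -0.3 -0.1] yaw now -0.1 q6 1.04
```

Request:
arm_command([
  [[0.0019,-0.0103,0,0,0,0],[0.004,-0.0097,0,0,0,0],[0.006,-0.0085,0,0,0,0],[0.0077,-0.007,0,0,0,0],[0,0,0,0,0,0],[0,0,0,0,0,0]],
])

```text
clock: 59.0
tool_pos: [0.4778, -0.2159, 0.0555]
eef_rot: [0.001, 1.0, 0.0, 0.001]
force: [-1.5, -2.1, 0.5]
width: 0.0135
```

```bash
python3 -c "
from h import *
P=pose();print(P[:3,3],sensors.get_state()['force'],sensors.get_state()['width']);d=(P[:2,3]-[.5041,-.2565])*1000;print(d,np.hypot(*d),np.degrees(np.arctan2(d[1],d[0])),yaw(P))"
```

```text
[ 0.47775747 -0.21585857  0.05554853] [-1.50410202 -2.12916142  0.4582605 ] 0.013450795124591314
[-26.342527    40.64142914] 48.43195733344735 122.95006883112171 0.008956717469482983
```

Request:
arm_command([
  [[-0.0022,0.0016,0,0,0,0],[0,0,0,0,0,0],[0,0,0,0,0,0]],
])

```text
clock: 59.3
tool_pos: [0.4764, -0.2168, 0.0556]
eef_rot: [0.001, 1.0, -0.0, 0.002]
force: [-0.2, 0.4, 0.1]
width: 0.0136
```

```bash
python3 -c "
from h import *
P=pose();d=(P[:2,3]-[.5041,-.2565])*1000;print(P[:3,3],d,np.hypot(*d),np.degrees(np.arctan2(d[1],d[0])),np.hypot(*(P[:2,3]-[.45707,-.25347])),sensors.get_state()['force'])"
```

```text
[ 0.47637444 -0.21675019  0.05558664] [-27.72555779  39.74980948] 48.46394441314967 124.89583707145535 0.04148500810314738 [-0.21221375  0.39354196  0.11084887]
```

Request:
arm_command([
  [[-0.0012,0.0008,0,0,0,0],[0,0,0,0,0,0],[0,0,0,0,0,0]],
])

```text
clock: 59.6
tool_pos: [0.4752, -0.2174, 0.0556]
eef_rot: [0.0, 1.0, -0.001, 0.003]
force: [1.1, 1.6, -0.6]
width: 0.0136
```

Request:
arm_command([
  [[0,0,0,0,0,0],[0,0,0,0,0,0],[0,0,0,0,0,0],[0,0,-0.02,0,0,0],[0,0,-0.045,0,0,0],[0,0,-0.045,0,0,0],[-0.02,0,-0.045,0,0,0],[-0.02,0,0,0,0,0]],
], jaw=0.4)

```text
clock: 60.4
tool_pos: [0.4346, -0.2182, 0.215]
eef_rot: [0.0, 1.0, -0.0, 0.001]
force: [0.8, -0.3, 0.3]
width: 0.0364
```

Request:
arm_command([
  [[-0.03,0.03,0,0,0,0],[-0.01,0.03,0,0,0,0],[0,0,0,0,0,0],[0,0,0,0,0,0]],
])

```text
clock: 60.8
tool_pos: [0.3919, -0.2797, 0.2182]
eef_rot: [0.002, 1.0, 0.0, 0.003]
force: [-0.2, 1.0, 1.2]
width: 0.0364
```

```bash
cat > lever.py <<'E'
from h import *
import sys
im,K,T=snap("wrist",sys.argv[1]);print(pose()[:3,3]);k=6
g0=cv2.cvtColor(im,cv2.COLOR_BGR2GRAY)
# bar: bright pixels between hub and knob (r 16..38 mm) at lever height; angle profile
for z in(.030,.034,.038):
    A,Rr=np.meshgrid(np.radians(np.arange(90,165,.5)),np.arange(.014,.030,.0005),indexing="ij")
    p=np.c_[(.5041+Rr*np.cos(A)).ravel(),(-.2565+Rr*np.sin(A)).ravel(),np.full(A.size,z)];uv=proj(K,T,p).astype(np.float32).reshape(A.shape+(2,))
    v=cv2.remap(g0.astype(np.float32),uv[...,0],uv[...,1],cv2.INTER_LINEAR);out=[]
    for s in(slice(0,12),slice(12,32),slice(0,32)):
        m=v[:,s].mean(1);w=np.clip(m-.5*(m.max()+np.median(m)),0,None);out.append(round(float((np.arange(90,165,.5)*w).sum()/w.sum()),1))
    print("z",z,"bar angle inner/outer/all",out)
# knob: dark blob
u,v=proj(K,T,[[.4759,-.2177,.072]])[0].round().astype(int);m=np.zeros_like(g0);cv2.circle(m,(u,v),14,255,-1)
n,l,st,c=cv2.connectedComponentsWithStats(((g0<55)&(m>0)).astype(np.uint8));j=1+np.argmax(st[1:,4]);print("knob px",c[j],st[j],"expected top/foot",proj(K,T,[[.4759,-.2177,.072],[.4759,-.2177,.04]]).round(1).tolist())
# component PCA of the bright bar
b=cv2.resize(g0,None,fx=k,fy=k,interpolation=cv2.INTER_CUBIC);u,v=proj(K,T,[[.492,-.240,.034]])[0]*k
mm=np.zeros_like(b);cv2.circle(mm,(int(u),int(v)),24*k,255,-1);n,l,st,c=cv2.connectedComponentsWithStats(((b>150)&(mm>0)).astype(np.uint8))
for i in range(1,n):
    if st[i,4]<300:continue
    q=np.argwhere(l==i)[:,::-1];p=onplane(K,T,(q+.5)/k-.5,.034)[:,:2];ce=p.mean(0);w,V=np.linalg.eigh(np.cov((p-ce).T));print("blob",st[i,4],"c",(ce*1000).round(1),"sd",(np.sqrt(w)*1000).round(1),"dir %.1f"%(np.degrees(np.arctan2(V[1,1],V[0,1]))%180))
E
python3 lever.py w22; python3 fin.py w23
```

```text
[ 0.39213095 -0.27963032  0.21817393]
z 0.03 bar angle inner/outer/all [120.5, 122.1, 121.8]
z 0.034 bar angle inner/outer/all [122.2, 123.2, 123.0]
z 0.038 bar angle inner/outer/all [123.8, 124.3, 124.2]
knob px [199.91304348 103.65217391] [194  97  11  12  69] expected top/foot [[193.3, 102.8], [198.6, 103.5]]
blob 1812 c [ 505.5 -256.1] sd [2.2 2.3] dir 103.1
blob 7080 c [ 491.3 -235.8] sd [2.7 9.6] dir 129.3
blob 1288 c [ 494.  -259.2] sd [1.2 4.9] dir 106.8
blob 636 c [ 496.4 -220.2] sd [0.9 2. ] dir 101.9
blob 542 c [ 470.9 -239.4] sd [0.9 2. ] dir 149.6
[ 0.3924 -0.2792  0.2181] yaw 0.1
S 1 area 567 off mm [-0.3 -0.7] nose 226.6 line 225.9
S 2 area 505 off mm [-0.4  0.2] nose 171.9 line 171.8
S 3 area 443 off mm [-1.2 -0.2] nose 278.4 line 263.0
S 5 area 422 off mm [-1.5  1.1] nose 354.2 line 354.5
```

Request:
arm_command([
  [[0.013,-0.033,0,0,0,0],[0,0,0,0,0,0],[0,0,0,0,0,0]],
])

```text
clock: 61.2
tool_pos: [0.4067, -0.2435, 0.2172]
eef_rot: [0.002, 1.0, 0.002, 0.003]
force: [0.4, -0.9, -0.0]
width: 0.0368
```

```bash
python3 lever.py w24
```

```text
[ 0.40664329 -0.24346646  0.21721113]
z 0.03 bar angle inner/outer/all [123.0, 123.8, 123.6]
z 0.034 bar angle inner/outer/all [123.4, 124.1, 123.9]
z 0.038 bar angle inner/outer/all [123.8, 124.3, 124.2]
knob px [233.58064516 116.06451613] [230 111   7  10  31] expected top/foot [[227.9, 116.9], [230.1, 116.3]]
blob 7961 c [ 493.5 -237.7] sd [ 3.3 11.7] dir 138.4
blob 1717 c [ 505.1 -257. ] sd [2.2 2.3] dir 96.7
blob 1277 c [ 494. -259.] sd [1.3 5. ] dir 106.4
blob 615 c [ 496.7 -219.4] sd [0.9 2. ] dir 99.4
blob 546 c [ 471.2 -238.5] sd [0.9 2. ] dir 152.1
```

Request:
arm_command([
  [[-0.01,0.04,-0.015,0,0,0],[-0.01,0.045,-0.015,0,0,0],[0,0.03,0,0,0,0],[0,0,0,0,0,0],[0,0,0,0,0,0]],
])

```text
clock: 61.75
tool_pos: [0.3865, -0.362, 0.2473]
eef_rot: [0.001, 1.0, 0.004, 0.002]
force: [-0.3, 0.9, -0.0]
width: 0.0364
```

```bash
python3 fin.py w25; python3 - <<'E'
from h import *
s=cams.snapshot("top");a=cv2.imread("pics/top0.png");d=cv2.absdiff(a,s["image"]).max(2)
# bystanders: compare small patches with the first picture
for n,p in(("dish",(475,211)),("black standing",(237,283)),("blower/dark red",(226,230))):
    u,v=int(p[0]/1.5625),int(p[1]/1.5625);print(n,"max diff",np.percentile(d[v-12:v+13,u-12:u+13],98))
E
```

```text
[ 0.3866 -0.3618  0.2471] yaw 0.5
S 1 area 469 off mm [-0.5 -0.9] nose 226.3 line 226.0
S 2 area 417 off mm [-0.7 -0. ] nose 171.2 line 172.0
S 3 area 374 off mm [-1.3 -0.5] nose 262.5 line 262.9
S 5 area 377 off mm [-1.5  0.4] nose 357.1 line 354.3
dish max diff 11.0
black standing max diff 12.0
blower/dark red max diff 11.0
```

```bash
python3 -c "
from h import *
print(ticket.hand_in())"
```

```text
the job is handed in; nothing more can be done
None
```

The job is done and handed in at about 62 s on the clock. The lever went home first, then four cells were placed (there were two piles of two), then the lever was turned to the middle line.

**Lever, start:** I swung it to its rest stop. It stopped moving under a light push, and a picture showed it on the first line.

**Cells:** They stand on stations 1, 2, 3 and 5, with station 4 left free.
- The second pile's bottom cell (cell_1 or cell_4) had been knocked about 3 cm aside. I found it again before picking it up.
- Station 2's nose was about 4° off at first, so I re-gripped that cell and turned it.
- At the last check the cells sat 0.7 to 1.6 mm from their station centres, which is within the 2 mm calibration.
- The noses at stations 1, 2 and 3 were within 1° of their lines.
- Station 5's nose read between 0.3° under and 3° over its line, depending on the view, so I take it as about 1.5° off.
- One oblique view gave a reading 15° off for station 3. Views taken before and after it both showed less than 1°, so I dismissed it.

**Lever, end:** The gripper's travel from the stop gives 49.9° (target 50°). Camera readings ranged from 124° to 125.6°, against the middle line at 125.6° to 127°. That puts any disagreement at about 2°, within the uncertainty of the pivot position.

**Bystanders:** The top camera showed no visible change where I took the petri dish, eyepiece and blower to stand; I picked those spots by eye in the first picture. The gripper was clear of everything at hand-in.

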